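# Trace the template's edge with the stylus

## Task

Take the blue tracing stylus out of its wooden stand, set its steel pin gently against the wavy edge of the brass template just at or outside the green line, and draw it along the edge to the red line, keeping the pin in contact all the way and never pressing so hard that the bed's black pointer gets into the red part of its scale (5 mm). Then put the stylus back upright in the stand's hole, fully home, and let go; push the gauge with nothing but the stylus and leave the other things where they are.

Things in the scene. Friction and masses are not known exactly. Their poses are not given: they have to be found in the camera images.
- stylus: tracing stylus, 98 mm tall, about 60 g, standing upright and loose in the stand's hole, its handle's foot on the stand's top and its tip 15 mm above the table. Origin at the tip of the pin, z up along the stylus. Steel pin of 6 mm diameter from z = 0 to 30 mm; square blue handle 16 x 16 mm (faces square to its x and y) from z = 30 to 94 mm; small button to 98 mm
- stand: wooden block 50 x 50 x 45 mm, fixed to the table, origin at the centre of its underside, z up
- stand_hole0 (a point): centre of the mouth of the upright round hole in the stand's top face, 45 mm above the table; hole 10 mm wide, 34 mm deep
- gauge: tracing gauge, fixed to the table: dark steel base plate 125 (x) x 180 (y) x 12 mm, origin at the centre of its underside; x points away from the robot, y to its left, z up. On it slides a sprung aluminium bed with a brass template clamped on it, 144 mm long along y; the template's underside is 21 mm, its top 31 mm, the clamp nuts' tops 44 mm above the table. Its wavy edge faces -x
- edge_mean (a point): point fixed in the gauge at its x = -15, y = 0, z = 26 mm: about where the middle of the wavy edge lies, at half thickness. The edge waves by 6 mm in and out, slopes up to 37 degrees; the template is clamped up to 12 mm off along y and 0.1 rad askew, so the edge lies anywhere from x = -31 to +1 mm: find it by feel or eye. The pin's tip should run 14 to 23 mm above the table
- green_line (a point): middle of the green start line painted across the front of the base plate, at the gauge's x = -38.5, y = +40 mm, on the plate's top 12 mm above the table. The line runs along x; the template's edge goes on at least 15 mm beyond it
- red_line (a point): middle of the red end line painted across the front of the base plate, at the gauge's x = -38.5, y = -40 mm, otherwise the same
- bed (a joint): how far the sprung bed with the template is pushed back along the gauge's +x, in m: 0 at rest, end stop 0.010. It takes 1 N along x to start it and 1 N more per mm (push in N = 1 + travel in mm). At 0.005 (6 N) its black pointer, behind the template, enters the red part of the white and red scale
- wax_tin: amber wax tin, 56 mm across, 28 mm tall, loose; origin at the centre of its underside
- eye_loupe: black eye loupe, 36 mm across, 27 mm tall, loose; origin at the centre of its underside
- movement: round brass watch movement, 41 mm across, 9 mm tall, loose; origin at the centre of its underside
- pliers: blue-handled pliers, 116 x 32 x 14 mm, loose, lying flat; origin at the centre of the underside
Mind the look-alikes: they are no part of the job. Leave any pink or white look-alike of the stylus alone.

How it is judged:
On the way, in this order (a step that is already met when the one before it is completed fails the run):
1. the stylus is lifted out of its stand (height (world z) of stylus above 0.05 m), for 0.1 s.
2. the pin is pressed against the template's edge at the green line (4 mm inside to 14 mm outside it), moving the bed at least 0.3 mm (y of stylus in the frame of gauge between 0.036 and 0.054 m and value of joint bed above 0.0003 m and z of stylus in the frame of gauge below 0.03 m and x of stylus in the frame of gauge above -0.06 m), for 0.1 s.
3. the pin, still pressing, passes half-way between the green line and the middle (y of stylus in the frame of gauge between 0.014 and 0.026 m and value of joint bed above 0.0003 m and z of stylus in the frame of gauge below 0.03 m and x of stylus in the frame of gauge above -0.06 m), for 0.05 s.
4. the pin, still pressing, passes the middle (y of stylus in the frame of gauge between -0.006 and 0.006 m and value of joint bed above 0.0003 m and z of stylus in the frame of gauge below 0.03 m and x of stylus in the frame of gauge above -0.06 m), for 0.05 s.
5. the pin, still pressing, passes half-way between the middle and the red line (y of stylus in the frame of gauge between -0.026 and -0.014 m and value of joint bed above 0.0003 m and z of stylus in the frame of gauge below 0.03 m and x of stylus in the frame of gauge above -0.06 m), for 0.05 s.
6. the pin, still pressing, reaches the red line (from 4 mm before it to 14 mm past it) (y of stylus in the frame of gauge between -0.054 and -0.036 m and value of joint bed above 0.0003 m and z of stylus in the frame of gauge below 0.03 m and x of stylus in the frame of gauge above -0.06 m), for 0.05 s.
At the end, for the whole second after the job is handed in: the stylus stands at rest in the stand's hole: tip within 5 mm of the hole's axis and no more than 20 mm above the table (seated: 15), upright within 0.1 rad; the bed is back within 1 mm of its rest (horizontal distance between stylus and stand_hole0 below 0.005 m and height (world z) of stylus below 0.02 m and angle between stylus's own z axis and vertical below 0.1 rad and linear speed of stylus below 0.02 m/s and value of joint bed below 0.001 m); the robot touches nothing.
It fails at once if between the lines (|y| under 33 mm in the gauge's frame) the pin's tip is low over the gauge (under 60 mm) and the bed is pushed less than 0.2 mm: the pin has left the edge (y of stylus in the frame of gauge between -0.033 and 0.033 m and x of stylus in the frame of gauge between -0.06 and 0.05 m and z of stylus in the frame of gauge below 0.06 m and value of joint bed below 0.0002 m).
It fails at once if the bed is pushed back more than 5 mm (pressed too hard) (value of joint bed above 0.005 m).
It fails at once if the fingers push on the gauge (over 2 N) (contact force between the fingers and gauge above 2 N).
It fails at once if the wax tin, the eye loupe, the watch movement, the pliers: one of them is moved more than 15 mm (distance of any of wax_tin, eye_loupe, movement, pliers from where it was at the start of the episode above 0.015 m).
It also fails if it takes over 72 s, if anything falls off the work surface, if the arm or the gripper's body presses on something with over 40 N, if the wrist force passes 120 N, or if a joint passes its speed limit or range.

## Robot

A 6-joint arm with a two-finger parallel gripper is mounted at the origin on a cart in front of the work surface, level with it; the furniture and walls round the work are solid. World frame = base frame: x ahead of the robot, y to its left, z up, the work surface at z = 0. Lengths are in m, angles in rad, forces in N, time in s.
With the tool pointing down it reaches from about 0.35 to 0.975 m from the base axis. Payload 4.9 kg.
Tool frame: the origin (TCP) lies on the mounting face of the last link; the fingertips stand 173 mm ahead of it and the grasp point (between the pads) lies 155 mm ahead of it; x points along the fingers, z is the direction in which the jaws open and shut, and the axes are right-handed (so a half turn about x gives the same grasp; the last joint's range is limited). The gripper opens to 85 mm and grips with 20 to 120 N. Pads are 22 mm wide; open, the fingers measure 114 mm over their backs; the gripper's body (76 mm by 85 mm) begins 54 mm behind the grasp point. The pads swing forward as they close: fully open they stand 13 mm farther back than shut.
Start: joints at [1.103, 0.053, 1.613, -0, 1.476, -0.119], TCP at [0.214, 0.587, 0.405] pointing down, gripper open.
Joint ranges: [-3.01, 3.01], [-1.01, 2.22], [0.06, 2.58], [-1.02, 4.17], [0.09, 2.62], [-3.14, 3.14]. Speed limits (rad/s): [2.57, 2.57, 3.14, 3.14, 3.14, 3.14].

## Interface

Orientations are given as a rotation vector (axis times angle).
In Python, from station import get_obs, get_image, get_calibration, finish_job, look_for, masks_of, tip_of gives the robot as it stands.
- The arm moves only by the tool carry_out, never from a script. Its argument "increments" is a list of rows, each a list of 3 entries, a list of its own where there are three numbers: the turn, a rotation vector about the world's x, y, z in units of 0.1 rad (1.0 is 0.1 rad), then the shift along the world's x, y, z in units of 20 mm (1.0 is 20 mm), then the opening, from 0 (shut) to 1 (fully open). A call has 1 to 8 rows; each row shifts and turns the pose as measured when the row begins; what a row does not reach is not made up. A row lasts 1/10 s, in which the tool goes at most 50 mm and 8.59 degrees, less where a joint would pass 70% of its speed; a pose out of reach is approached as far as the arm can. A call with a number of a shift or a turn outside -1 to 1 is refused whole. A call with a gripper value outside its range is refused whole. The fingers move at their own pace and stop on an object; "squeeze" is the grip in N (left out, the last holds). Time passes only in rows, so rows that do not move let the fingers close. It gives the time, the measured TCP pose, the force and the opening at its end, in the units of the state.
- get_obs(): the state, without advancing time (a new reading comes with each control period).
- get_image(name): name is "scene" or "top" or "wrist"; returns (picture, depth): 480x640x3 uint8, blue, green, red; 480x640 float32, m along the optical axis (not along the pixel's ray), 0 where there is no reading.
- get_calibration(name): a dict with "fx", "fy", "cx", "cy" (pixels), "k1" (the pictures are not rectified: a ray, as slopes to the right and down, at radius r is drawn at 1 + k1 r^2 times it, then the intrinsics apply), "position" and "orientation" of the camera in the world. Camera axes: x right, y down, z forward; pixel columns grow to the right and rows downward; lengths in m; the calibration is good to about 2 mm. A picture is of the moment at which its call begins: read the wrist's pose just before it. get_calibration takes no time and is no camera call; for the wrist camera it gives the pose at the moment of the call.
- finish_job(): hands the job in, once; it reports no verdict.
Trained networks look in the newest picture that a camera, given by its name, has taken for a name from the list of things; names that differ only in an ending like _2 or _b are one class to them, and where a whole thing is asked for, a point or a joint stands for the part that bears it (a point fixed in the world has none). Each returns a list of dicts, best first, with "p" (0 to 1); they miss things now and then, are a little off and sometimes report something else, mostly with a low value. They report only what shows in the picture. A call takes as long as a camera call. They do not tell look-alikes from the thing itself.
- look_for(camera, query): "centre" ([column, row] in pixels, amid what is visible of it).
- masks_of(camera, query): "region" (480x640 bool, what is visible of it) and "centre" ([column, row] in pixels, amid what is visible of it).
- tip_of(camera, query): "centre" ([column, row] in pixels: a listed point, or the origin of a listed thing).
The state is a dict: "t": time; "q": joint angles; "dq": joint speeds; "effort": joint torques, N m; "tool_pos": TCP position; "tool_rot": TCP orientation; "contact_force": force on the tool from outside, world axes, zero at the start; "wrist_torque": the same for the moment, N m; "opening": finger opening in m.
Only numpy, scipy, OpenCV 4.12 (cv2) and the standard library are available. Lean on these libraries where they do the work, as an engineer would, in place of code of your own. Each camera call takes 0.05 s, during which the arm holds its last target.

## Working session

There is one attempt and no reset: what is moved stays moved. The work goes in short steps, Python scripts to look and compute and a tool call to move; the robot and the scene stay as the last step left them, time stands still between calls to the robot, and variables do not carry over. Pictures are saved under pics/ and viewed, and the job is handed in when it is done.

Besides the shell and the picture viewer there is one more tool, called after ">>>" as name([rows], argument=value, ...), one row to a line, values as JSON. carry_out: Moves the arm, as the interface text tells. Shifts and turns lie within -1 to 1; 1 stands for 20 mm of shift or 0.1 rad of turn. Its arguments: {"type":"object","properties":{"increments":{"type":"array","items":{"type":"array"}},"squeeze":{"type":"number"}},"required":["increments"]}

```bash
ls; mkdir -p pics; cat > h.py <<'E'
import numpy as np, cv2
from station import *
from scipy.spatial.transform import Rotation as R
def Rm(c):
    o=np.array(c["orientation"],float)
    return R.from_rotvec(o).as_matrix() if o.shape==(3,) else (o if o.shape==(3,3) else R.from_quat(o).as_matrix())
def ray(c,u,v):
    x=(u-c["cx"])/c["fx"]; y=(v-c["cy"])/c["fy"]
    a,b=x,y
    for _ in range(10):
        s=1+c["k1"]*(a*a+b*b); a,b=x/s,y/s
    return np.array([a,b,1.0])
def at_depth(c,u,v,d): return np.array(c["position"])+Rm(c)@(ray(c,u,v)*d)
def at_z(c,u,v,z):
    r=Rm(c)@ray(c,u,v); p=np.array(c["position"]); return p+r*(z-p[2])/r[2]
def proj(c,P):
    p=Rm(c).T@(np.array(P)-np.array(c["position"])); a,b=p[0]/p[2],p[1]/p[2]; s=1+c["k1"]*(a*a+b*b)
    return np.array([c["fx"]*a*s+c["cx"],c["fy"]*b*s+c["cy"]])
E
python3 - <<'E'
from h import *
print(get_obs())
for n in ["scene","top","wrist"]:
    im,d=get_image(n); cv2.imwrite(f"pics/{n}0.png",im); print(n,get_calibration(n))
    np.save(f"pics/{n}0.npy",d)
E
```

```text
pics
{'t': 0.0, 'q': array([ 1.10294287e+00,  5.33276246e-02,  1.61429627e+00,  7.43643283e-06,
        1.47598716e+00, -1.19004546e-01]), 'dq': array([ 0.00024246, -0.00234582, -0.00120317,  0.00027898, -0.00044728,
        0.00054773]), 'effort': array([-2.81617518e-03, -3.93665314e+01, -3.70185649e+01, -3.00660722e-04,
        6.75925883e-03, -4.73925486e-07]), 'tool_pos': array([0.21351289, 0.58710863, 0.40347943]), 'tool_rot': array([-0.94952639,  1.35610825,  0.94796039]), 'contact_force': array([-0.50693988, -0.08721044,  0.35825114]), 'wrist_torque': array([-0.03730207, -0.0214621 , -0.03837892]), 'opening': 0.0854535736635226}
scene {'fx': 590.6112457465255, 'fy': 590.6112457465255, 'cx': 312.9581464264457, 'cy': 236.46014882129052, 'k1': 0.04853229679978127, 'position': array([-0.4465122 , -0.39648539,  0.93272936]), 'orientation': array([-1.9731484 ,  1.2650904 , -0.60045498])}
top {'fx': 534.2696187577064, 'fy': 534.2696187577064, 'cx': 319.80833087214353, 'cy': 230.93314028690799, 'k1': -0.15278111883976217, 'position': array([0.29705131, 0.04223204, 1.11985906]), 'orientation': array([-2.0936496 ,  2.13113239, -0.18714189])}
wrist {'fx': 332.03514848112394, 'fy': 332.03514848112394, 'cx': 317.9817310153031, 'cy': 236.13215743239797, 'k1': -0.03858773939707784, 'position': array([0.13498359, 0.61527275, 0.37348246]), 'orientation': array([2.3429129 , 1.64044736, 0.269463  ])}
```

View pics/scene0.png

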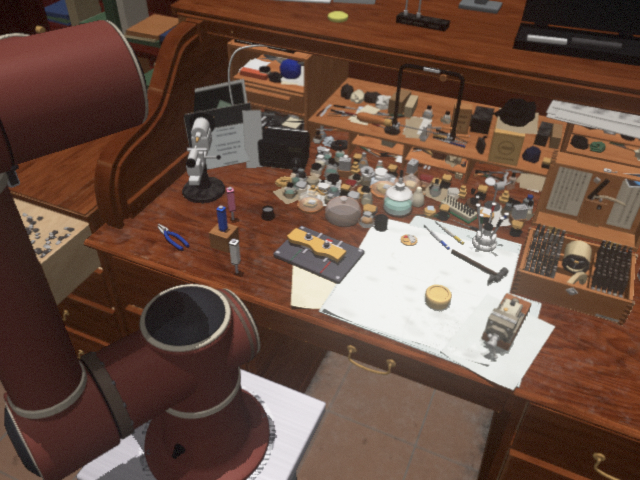

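View pics/top0.png

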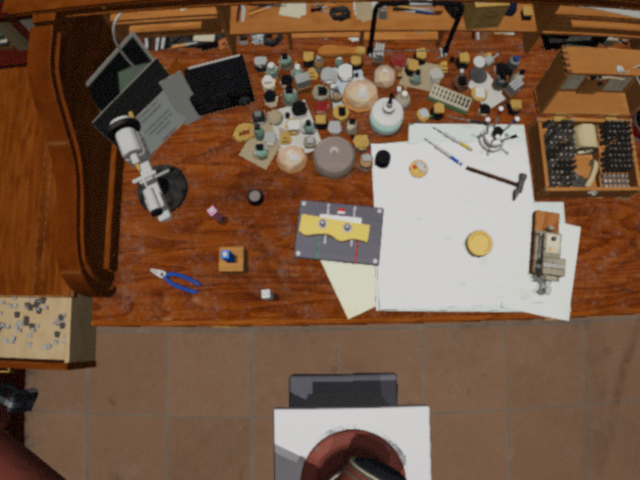

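View pics/wrist0.png

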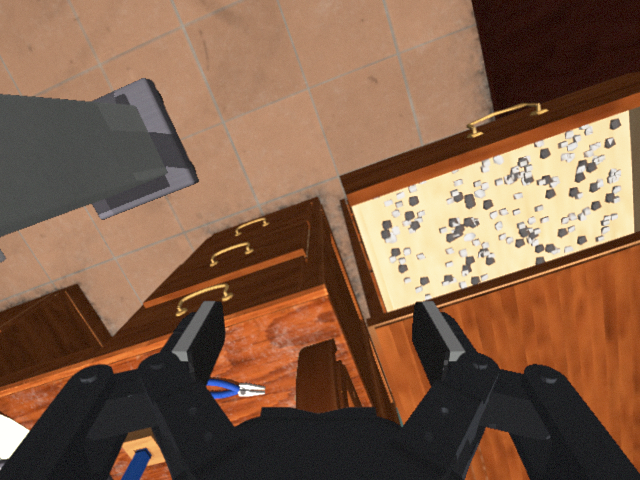

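The blue stylus stands in the wooden block at scene (222,218) and top (229,256). Things it could be taken for: 
- pink stylus, scene (231,203), top (213,212)
- white stylus, scene (235,250), top (266,294)
- blue pliers, scene (172,237), top (180,281)

I choose the blue one in the stand and will check it in a close crop.

```bash
python3 - <<'E'
from h import *
s=cv2.imread("pics/scene0.png"); t=cv2.imread("pics/top0.png")
a=cv2.resize(s[170:290,150:300],(500,400),interpolation=cv2.INTER_CUBIC)
cv2.imwrite("pics/c1.png",a)
cv2.imwrite("pics/c2.png",cv2.resize(t[190:275,285:395],(792,612),interpolation=cv2.INTER_CUBIC)[:600])
cv2.imwrite("pics/c3.png",cv2.resize(t[200:310,190:290],(500,550),interpolation=cv2.INTER_CUBIC))
c=get_calibration("top"); cs=get_calibration("scene")
for q in ["stand_hole0","stylus","stand","gauge","edge_mean","green_line","red_line"]:
    for cam,cc in (("top",c),("scene",cs)):
        r=tip_of(cam,q)[:3]
        z={"stand_hole0":.045,"stylus":.015,"edge_mean":.026,"green_line":.012,"red_line":.012}.get(q,0)
        print(q,cam,[(np.round(x["centre"],1),round(x["p"],2),np.round(at_z(cc,*x["centre"],z),4)) for x in r])
E
```

```text
stand_hole0 top [(array([230.2, 259.3]), 0.76, array([0.452 , 0.2426, 0.045 ]))]
stand_hole0 scene [(array([221.1, 229. ]), 0.89, array([0.4532, 0.2426, 0.045 ]))]
stylus top [(array([269.9, 295.9]), 0.55, array([0.3784, 0.1643, 0.015 ])), (array([218.8, 218.7]), 0.53, array([0.5442, 0.2742, 0.015 ])), (array([233.9, 259. ]), 0.46, array([0.4568, 0.2404, 0.015 ]))]
stylus scene [(array([238.6, 271.8]), 0.78, array([0.3693, 0.1493, 0.015 ])), (array([223.9, 240.7]), 0.77, array([0.4484, 0.2352, 0.015 ])), (array([234.1, 221.4]), 0.74, array([0.5229, 0.2506, 0.015 ]))]
stand top [(array([235.2, 262.8]), 0.75, array([0.4508, 0.2402, 0.    ]))]
stand scene [(array([225.8, 244.9]), 0.95, array([0.4515, 0.2333, 0.    ]))]
gauge top [(array([337.4, 230.7]), 0.95, array([0.5161, 0.0215, 0.    ]))]
gauge scene [(array([319.5, 258. ]), 0.6, array([0.5038, 0.0095, 0.    ]))]
edge_mean top [(array([339.9, 236.9]), 0.97, array([0.4978, 0.0171, 0.026 ]))]
edge_mean scene [(array([315.5, 251.2]), 0.76, array([0.4949, 0.0161, 0.026 ]))]
green_line top [(array([316.7, 246.8]), 0.61, array([0.4801, 0.066 , 0.012 ]))]
green_line scene [(array([297.5, 253.5]), 0.94, array([0.4842, 0.0574, 0.012 ]))]
red_line top [(array([356.6, 251.9]), 0.58, array([ 0.4677, -0.0175,  0.012 ]))]
red_line scene [(array([324.8, 267. ]), 0.88, array([ 0.4687, -0.0192,  0.012 ]))]
```

View pics/c1.png

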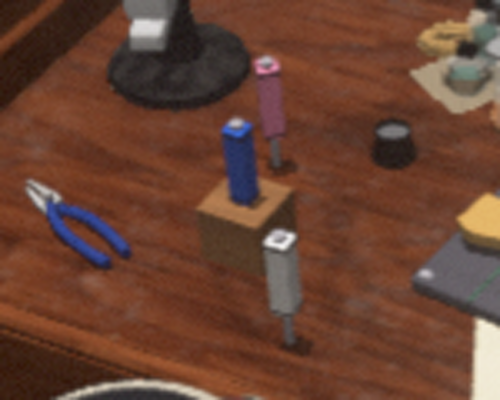

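View pics/c2.png

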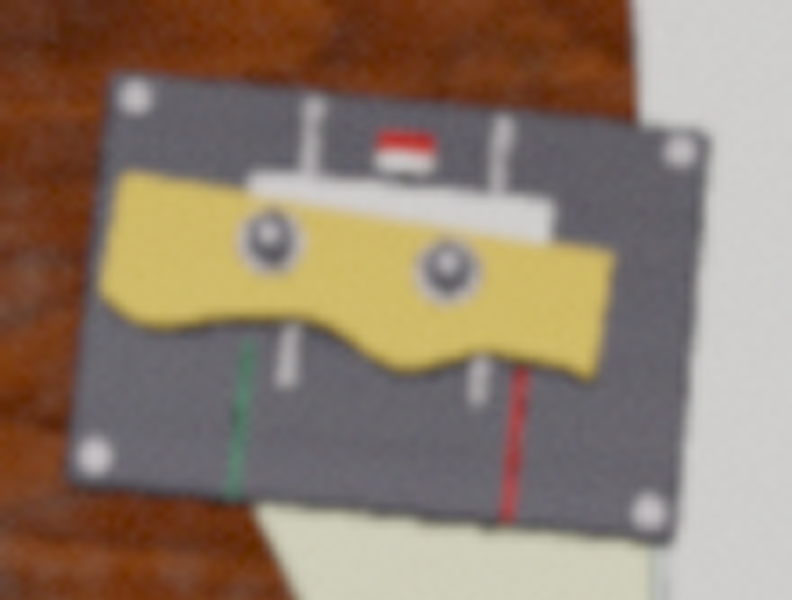

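View pics/c3.png

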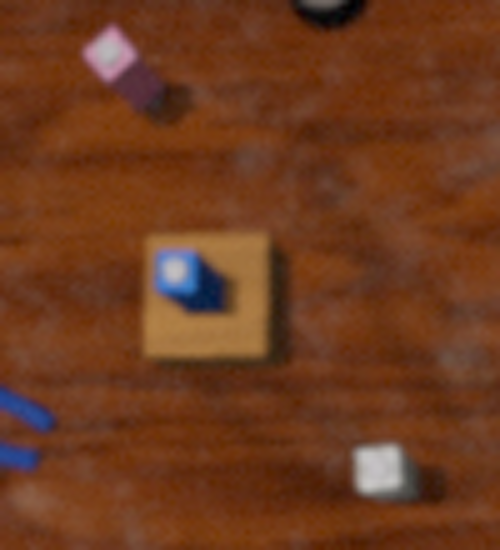

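The crops confirm that the blue-handled stylus with the grey button stands in the wooden block, and pink and white stand loose on the table. The gauge's template bulges towards the robot between the lines, and the green line is on the left. Next I work out the orientations and approach geometry.

```bash
python3 - <<'E'
from h import *
o=get_obs(); M=R.from_rotvec(o["tool_rot"]).as_matrix(); print("tool axes cols\n",M.round(3))
c=get_calibration("top"); t=cv2.imread("pics/top0.png"); print(Rm(c).round(3))
# stylus top square
hsv=cv2.cvtColor(t,cv2.COLOR_BGR2HSV)
sub=lambda u,v:(u/5+190-.4,v/5+200-.4)
for n,z,L in (("styl top",.109,[(155,250),(199,250),(199,295),(155,295),(177,270)]),("stand",.045,[(146,233),(270,233),(272,358),(144,359)])):
    for p in L: print(n,at_z(c,*sub(*p),z).round(4))
g=lambda u,v:(u/7.2+285-.4,v/7.2+190-.4)
for n,z,L in (("bolts",.013,[(135,97),(680,151),(95,457),(649,512)]),("gcorn",.012,[(112,73),(707,135),(70,485),(668,543)]),("line",.012,[(235,497),(250,345),(508,520),(520,370)])):
    for p in L: print(n,at_z(c,*g(*p),z).round(4))
for nm in["stylus","stand","pliers","eye_loupe"]:
    r=look_for("top",nm); print(nm,[(np.round(x["centre"]),round(x["p"],2),at_z(c,*x["centre"],.03).round(3)) for x in r])
E
```

```text
tool axes cols
 [[ 0.    -0.94   0.342]
 [ 0.     0.342  0.94 ]
 [-1.    -0.     0.   ]]
[[-0.016 -0.981  0.192]
 [-1.     0.019  0.015]
 [-0.018 -0.192 -0.981]]
styl top [0.462  0.2497 0.109 ]
styl top [0.4617 0.2325 0.109 ]
styl top [0.4442 0.2323 0.109 ]
styl top [0.4444 0.2494 0.109 ]
styl top [0.454 0.241 0.109]
stand [0.4796 0.2668 0.045 ]
stand [0.4787 0.2152 0.045 ]
stand [0.4271 0.2139 0.045 ]
stand [0.4274 0.2667 0.045 ]
bolts [0.5751 0.0931 0.013 ]
bolts [ 0.5554 -0.0678  0.013 ]
bolts [0.4674 0.1058 0.013 ]
bolts [ 0.4482 -0.0548  0.013 ]
gcorn [0.5828 0.0999 0.012 ]
gcorn [ 0.5604 -0.0761  0.012 ]
gcorn [0.4594 0.1132 0.012 ]
gcorn [ 0.4391 -0.0601  0.012 ]
line [0.455  0.0652 0.012 ]
line [0.4999 0.0602 0.012 ]
line [ 0.4468 -0.0139  0.012 ]
line [ 0.4909 -0.0186  0.012 ]
stylus [(array([228., 254.]), 0.65, array([0.466, 0.249, 0.03 ])), (array([417., 170.]), 0.58, array([ 0.64, -0.15,  0.03])), (array([215., 210.]), 0.54, array([0.561, 0.28 , 0.03 ]))]
stand [(array([234., 263.]), 0.58, array([0.447, 0.238, 0.03 ]))]
pliers [(array([173., 274.]), 0.91, array([0.425, 0.366, 0.03 ]))]
eye_loupe [(array([253., 196.]), 0.58, array([0.588, 0.199, 0.03 ]))]
```

>>> carry_out([
  [[0, 0, -0.7], [0.66, -0.96, 0], 0.6],
  [[0, 0, -0.7], [0.66, -0.96, 0], 0.6],
  [[0, 0, -0.7], [0.66, -0.96, 0], 0.6],
  [[0, 0, -0.7], [0.66, -0.96, 0], 0.6],
  [[0, 0, -0.7], [0.66, -0.96, 0], 0.6],
  [[0, 0, -0.7], [0.66, -0.96, 0], 0.6],
  [[0, 0, -0.7], [0.66, -0.96, 0], 0.6],
  [[0, 0, -0.7], [0.66, -0.96, 0], 0.6],
])

```text
t: 1.85
tool_pos: [0.3206, 0.4298, 0.4049]
tool_rot: [-0.504, 1.51, 0.506]
contact_force: [0.6, 0.1, -0.1]
opening: 0.0515
```

>>> carry_out([
  [[0, 0, -0.66], [0.66, -0.944, 0], 0.6],
  [[0, 0, -0.66], [0.66, -0.944, 0], 0.6],
  [[0, 0, -0.66], [0.66, -0.944, 0], 0.6],
  [[0, 0, -0.66], [0.66, -0.944, 0], 0.6],
  [[0, 0, -0.66], [0.66, -0.944, 0], 0.6],
  [[0, 0, -0.66], [0.66, -0.944, 0], 0.6],
  [[0, 0, -0.66], [0.66, -0.944, 0], 0.6],
  [[0, 0, -0.66], [0.66, -0.944, 0], 0.6],
])

```text
t: 2.65
tool_pos: [0.4295, 0.2718, 0.4062]
tool_rot: [-0.073, 1.565, 0.075]
contact_force: [-0.5, -0.2, 0.0]
opening: 0.051
```

>>> carry_out([
  [[0, 0, -0.66], [0.66, -0.944, 0], 0.6],
  [[0, 0, -0.66], [0.66, -0.944, 0], 0.6],
  [[0, 0, 0], [0, 0, 0], 0.6],
])

```text
t: 2.95
tool_pos: [0.4578, 0.2306, 0.4066]
tool_rot: [0.038, 1.565, -0.036]
contact_force: [0.6, 0.8, 0.5]
opening: 0.0511
```

```bash
python3 - <<'E'
from h import *
o=get_obs(); M=R.from_rotvec(o["tool_rot"]).as_matrix(); print(o["tool_pos"],M.round(3),o["opening"],o["contact_force"])
c=get_calibration("wrist"); im,d=get_image("wrist"); cv2.imwrite("pics/w1.png",im); np.save("pics/w1.npy",d)
print(c["position"],Rm(c).round(3))
print(proj(c,[.453,.241,.113]),proj(c,[.5115,.019,.03]))
E
```

```text
[0.457834   0.23061857 0.40664414] [[ 0.006  0.047  0.999]
 [ 0.001  0.999 -0.047]
 [-1.     0.001  0.006]] 0.05105029925355071 [0.63512005 0.81380954 0.4962873 ]
[0.46141527 0.31332944 0.3764777 ] [[ 0.999 -0.047 -0.01 ]
 [-0.047 -0.946 -0.321]
 [ 0.006  0.321 -0.947]]
[310.11257728 216.99349787] [366.45790348 364.98846316]
```

View pics/w1.png

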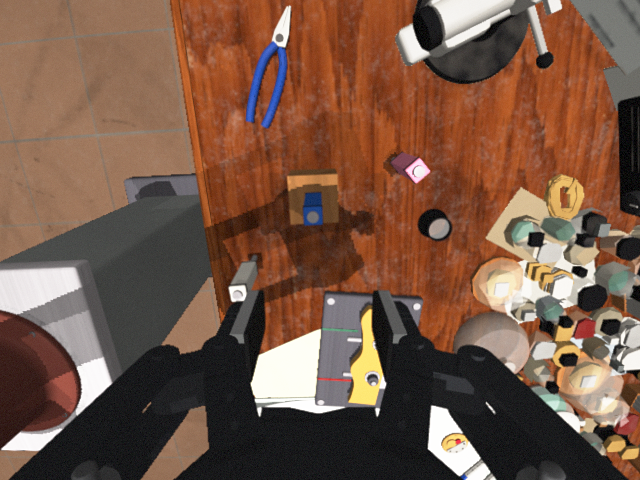

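Wrist view: blue stylus button at (314,216) on the stand, pink at (418,171), white at (240,293), gauge at the bottom (320–420, 295–410).

```bash
python3 - <<'E'
from h import *
c=get_calibration("wrist"); im=cv2.imread("pics/w1.png")
cv2.imwrite("pics/w1c.png",cv2.resize(im[160:240,270:360],(720,640),interpolation=cv2.INTER_CUBIC)[:600])
print(at_z(c,314,216.5,.113))
E
```

```text
[0.45550996 0.24224312 0.113     ]
```

View pics/w1c.png

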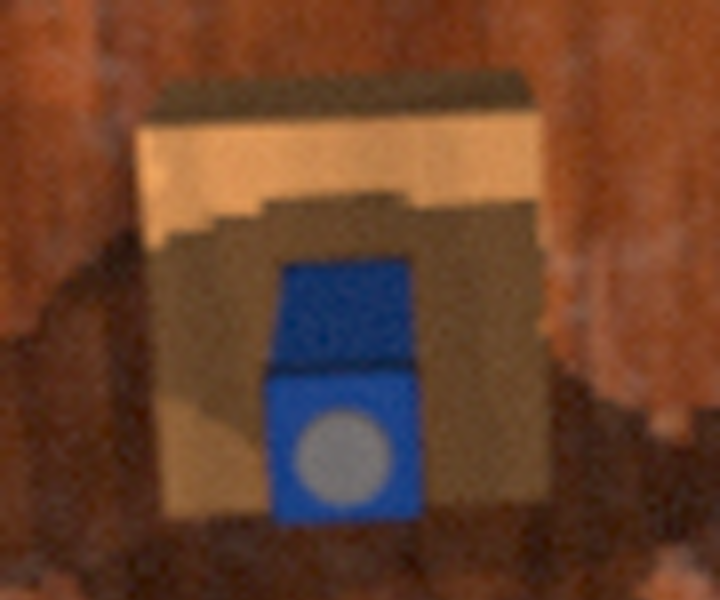

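>>> carry_out([
  [[0, 0.06, 0.25], [-0.19, 0.55, 0], 0.6],
  [[0, 0, 0], [0, 0, -0.5], 0.6],
  [[0, 0, 0], [0, 0, -1], 0.6],
  [[0, 0, 0], [0, 0, -1], 0.6],
  [[0, 0, 0], [0, 0, -1], 0.6],
  [[0, 0, 0], [0, 0, 0], 0.6],
])

```text
t: 3.6
tool_pos: [0.4495, 0.2481, 0.3327]
tool_rot: [0.007, 1.572, -0.002]
contact_force: [-0.1, 0.5, -0.4]
opening: 0.0513
```

```bash
python3 - <<'E'
from h import *
o=get_obs(); M=R.from_rotvec(o["tool_rot"]).as_matrix(); print(o["tool_pos"],M.round(3),o["opening"],o["contact_force"])
c=get_calibration("wrist"); im,d=get_image("wrist"); cv2.imwrite("pics/w2.png",im)
cv2.imwrite("pics/w2c.png",cv2.resize(im[180:400,210:430],(600,600),interpolation=cv2.INTER_CUBIC))
E
```

```text
[0.44945838 0.24805443 0.33268608] [[-0.002  0.006  1.   ]
 [ 0.003  1.    -0.006]
 [-1.     0.003 -0.002]] 0.05125038752703071 [-0.08218785  0.50001573 -0.38934381]
```

View pics/w2.png

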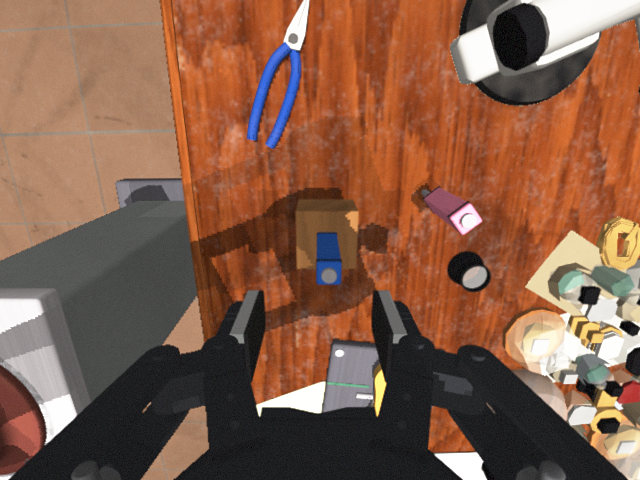

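Wrist view: stylus button at (329,276), fingers either side below it. I remeasure from here.

```bash
python3 - <<'E'
from h import *
c=get_calibration("wrist"); im,d=get_image("wrist")
o=get_obs(); print(o["tool_pos"])
hsv=cv2.cvtColor(im,cv2.COLOR_BGR2HSV)
m=(hsv[...,0]>105)&(hsv[...,0]<125)&(hsv[...,1]>150); m[:225]=0;m[300:]=0;m[:,:290]=0;m[:,360:]=0
top=m&(hsv[...,2]>100); ys,xs=np.nonzero(top); print(xs.min(),xs.max(),ys.min(),ys.max())
q=cv2.minAreaRect(np.c_[xs,ys].astype(np.float32)); print(q)
g=(hsv[...,1]<90); g[:262]=0;g[288:]=0;g[:,318:342]&=True; g[:,:318]=0;g[:,342:]=0
ys,xs=np.nonzero(g); print(xs.mean(),ys.mean(),len(xs)); print(at_z(c,xs.mean(),ys.mean(),.113), at_z(c,*q[0],.109))
E
```

```text
[0.45056422 0.24821075 0.33607356]
316 339 234 283
((327.5, 258.5), (49.0, 23.0), 90.0)
327.76635514018693 275.4158878504673 214
[0.45566419 0.24063074 0.113     ] [0.45558023 0.25055871 0.109     ]
```

>>> carry_out([
  [[0, 0, 0], [0.12, -0.18, 0], 0.6],
  [[0, 0, 0], [0.1, -0.15, 0], 0.6],
  [[0, 0, 0], [0, 0, 0], 0.6],
  [[0, 0, 0], [0, 0, 0], 0.6],
])

```text
t: 4.1
tool_pos: [0.4562, 0.242, 0.3406]
tool_rot: [0.01, 1.56, 0.002]
contact_force: [0.2, -0.2, 0.1]
opening: 0.0512
```

>>> carry_out([
  [[0, 0, 0], [0, 0, -0.6], 0.6],
  [[0, 0, 0], [0, 0, -0.8], 0.6],
  [[0, 0, 0], [0, 0, -0.8], 0.6],
  [[0, 0, 0], [0, 0, -0.4], 0.6],
  [[0, 0, 0], [0, 0, 0], 0.6],
  [[0, 0, 0], [0, 0, 0], 0.6],
])

```text
t: 4.7
tool_pos: [0.4563, 0.2416, 0.2858]
tool_rot: [0.011, 1.559, 0.002]
contact_force: [-0.1, 0.9, 0.4]
opening: 0.0517
```

```bash
python3 - <<'E'
from h import *
c=get_calibration("wrist"); im,d=get_image("wrist"); cv2.imwrite("pics/w3.png",im)
o=get_obs(); print(o["tool_pos"],R.from_rotvec(o["tool_rot"]).as_matrix().round(3))
E
```

```text
[0.45625913 0.24163373 0.28593881] [[ 0.012  0.006  1.   ]
 [ 0.008  1.    -0.006]
 [-1.     0.008  0.012]]
```

View pics/w3.png

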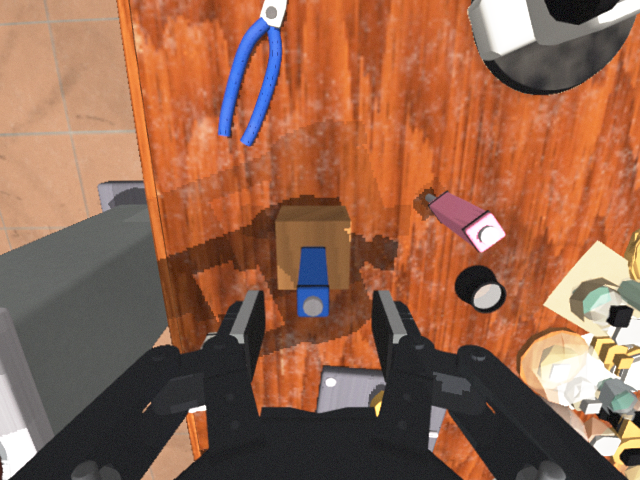

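```bash
python3 - <<'E'
from h import *
c=get_calibration("wrist"); print(at_z(c,313,306,.113)); 
o=get_obs(); M=R.from_rotvec(o["tool_rot"]).as_matrix(); print(o["tool_pos"]+M[:,0]*.155)
print(at_z(c,277.5,207,.045),at_z(c,347,207,.045),at_z(c,351,289,.045),at_z(c,278,289,.045))
E
```

```text
[0.45531869 0.24120462 0.113     ]
[0.45811835 0.24290358 0.13095516]
[0.43241346 0.27496697 0.045     ] [0.47771712 0.27453919 0.045     ] [0.48182287 0.21494167 0.045     ] [0.43008548 0.21558763 0.045     ]
```

>>> carry_out([
  [[-0.08, 0.12, 0], [-0.05, 0, -0.5], 0.6],
  [[0, 0, 0], [0, 0, -0.8], 0.6],
  [[0, 0, 0], [0, 0, -0.8], 0.6],
  [[0, 0, 0], [0, 0, -0.4], 0.6],
  [[0, 0, 0], [0, 0, 0], 0.6],
  [[0, 0, 0], [0, 0, 0], 0.6],
])

```text
t: 5.35
tool_pos: [0.4562, 0.2421, 0.2364]
tool_rot: [0.005, 1.567, -0.004]
contact_force: [-0.1, 0.4, -0.3]
opening: 0.0514
```

```bash
python3 - <<'E'
from h import *
c=get_calibration("wrist"); im,d=get_image("wrist"); cv2.imwrite("pics/w4.png",im)
o=get_obs(); M=R.from_rotvec(o["tool_rot"]).as_matrix(); print(o["tool_pos"],M.round(3),o["tool_pos"]+M[:,0]*.155)
E
```

```text
[0.4562183  0.242143   0.23648408] [[ 0.004  0.006  1.   ]
 [ 0.001  1.    -0.006]
 [-1.     0.001  0.004]] [0.45680478 0.24226984 0.08148524]
```

View pics/w4.png

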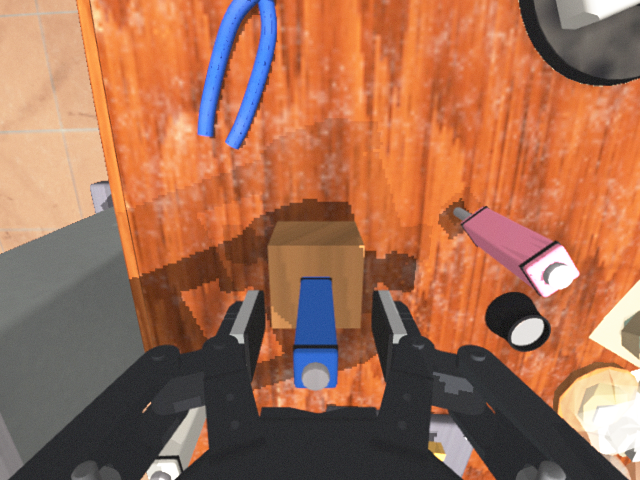

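The handle lies between the pads, with the button at (316,376). I close the gripper.

>>> carry_out([
  [[0, 0.04, 0], [-0.06, -0.02, -0.1], 0.6],
  [[0, 0, 0], [0, 0, 0], 0.4],
  [[0, 0, 0], [0, 0, 0], 0.2],
  [[0, 0, 0], [0, 0, 0], 0.1],
  [[0, 0, 0], [0, 0, 0], 0.1],
  [[0, 0, 0], [0, 0, 0], 0.1],
], squeeze=50)

```text
t: 6.0
tool_pos: [0.4558, 0.242, 0.2368]
tool_rot: [0.006, 1.567, -0.003]
contact_force: [0.8, -0.5, -0.7]
opening: 0.0152
```

```bash
python3 - <<'E'
from h import *
o=get_obs(); M=R.from_rotvec(o["tool_rot"]).as_matrix(); print(o["tool_pos"],M.round(4),o["tool_pos"]+M[:,0]*.155,o["opening"],o["contact_force"])
E
```

```text
[0.45576375 0.24201889 0.23684006] [[ 0.0035  0.0058  1.    ]
 [ 0.0023  1.     -0.0058]
 [-1.      0.0023  0.0035]] [0.45630143 0.24236905 0.08184139] 0.015191312242624691 [ 0.76660766 -0.47402239 -0.72942343]
```

>>> carry_out([
  [[0, 0, 0], [0, 0, 0.3], 0.1],
  [[0, 0, 0], [0, 0, 0.5], 0.1],
  [[0, 0, 0], [0, 0, 0.8], 0.1],
  [[0, 0, 0], [0, 0, 0.8], 0.1],
  [[0, 0, 0], [0, 0, 0.8], 0.1],
  [[0, 0, 0], [0, 0, 0.6], 0.1],
  [[0, 0, 0], [0, 0, 0], 0.1],
  [[0, 0, 0], [0, 0, 0], 0.1],
])

```text
t: 6.8
tool_pos: [0.4552, 0.2419, 0.3193]
tool_rot: [0.007, 1.566, -0.002]
contact_force: [0.8, 0.3, -1.4]
opening: 0.0152
```

```bash
python3 - <<'E'
from h import *
o=get_obs(); M=R.from_rotvec(o["tool_rot"]).as_matrix(); print(o["tool_pos"],M.round(4),o["opening"],o["contact_force"])
for n in ["wrist","scene","top"]:
    im,d=get_image(n); cv2.imwrite(f"pics/{n}5.png",im)
cs=get_calibration("scene"); im=cv2.imread("pics/scene5.png"); cv2.imwrite("pics/s5c.png",cv2.resize(im[130:290,150:350],(800,600),interpolation=cv2.INTER_CUBIC))
E
```

```text
[0.45522088 0.24186464 0.31927354] [[ 0.0047  0.0057  1.    ]
 [ 0.0027  1.     -0.0057]
 [-1.      0.0027  0.0047]] 0.015199938710032928 [ 0.83928805  0.2553417  -1.39147285]
```

View pics/wrist5.png

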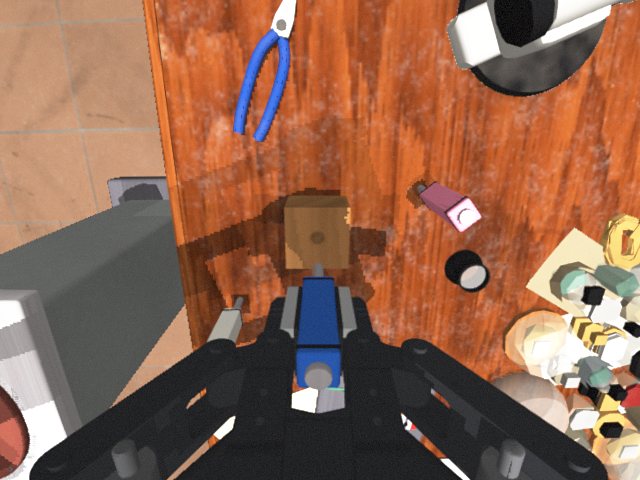

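View pics/s5c.png

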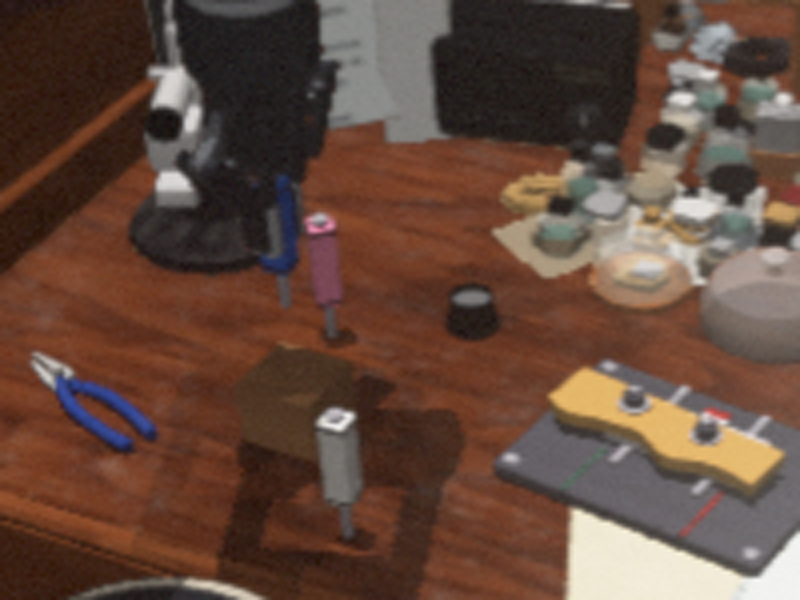

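>>> carry_out([
  [[0, 0, 0], [0.08, -0.5, 0], 0.1],
  [[0, 0.04, 0], [0.08, -0.9, 0], 0.1],
  [[0, 0, 0], [0.08, -0.9, 0], 0.1],
  [[0, 0, 0], [0.08, -0.9, 0], 0.1],
  [[0, 0, 0], [0.08, -0.9, 0], 0.1],
  [[0, 0, 0], [0.08, -0.9, 0], 0.1],
  [[0, 0, 0], [0.08, -0.9, 0], 0.1],
  [[0, 0, 0], [0.08, -0.9, 0], 0.1],
])

```text
t: 7.75
tool_pos: [0.4659, 0.0982, 0.3113]
tool_rot: [0.0, 1.584, -0.003]
contact_force: [0.5, -0.6, -1.4]
opening: 0.0153
```

>>> carry_out([
  [[0, 0, 0], [0.08, -0.6, 0], 0.1],
  [[0, 0, 0], [0.05, -0.3, 0], 0.1],
  [[0, 0, 0], [0, 0, 0], 0.1],
  [[0, 0, 0], [0, 0, 0], 0.1],
])

```text
t: 8.15
tool_pos: [0.4682, 0.0768, 0.3094]
tool_rot: [0.003, 1.587, -0.007]
contact_force: [0.9, 0.6, -1.6]
opening: 0.0153
```

```bash
python3 - <<'E'
from h import *
c5=None
o=get_obs(); M=R.from_rotvec(o["tool_rot"]).as_matrix(); print(o["tool_pos"],M.round(4),o["opening"],o["contact_force"])
c=get_calibration("wrist"); im,d=get_image("wrist"); cv2.imwrite("pics/w6.png",im); np.save("pics/w6.npy",d)
import pickle; pickle.dump(c,open("pics/w6.pkl","wb"))
E
```

```text
[0.46819333 0.07675024 0.30936688] [[-0.0166  0.0063  0.9998]
 [-0.002   1.     -0.0064]
 [-0.9999 -0.0021 -0.0165]] 0.015345904145396506 [ 0.85049496  0.56187055 -1.57220907]
```

View pics/w6.png

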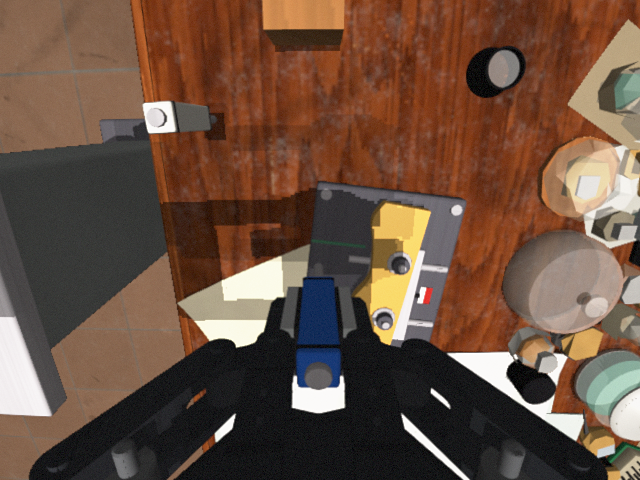

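```bash
cat > edge.py <<'E'
from h import *
import pickle
ct=get_calibration("top"); t=cv2.imread("pics/top0.png")
def gfit():
    pass
G0=np.array([.5115,.0191]); yaw=-.12
def toG(P,G0=G0,yaw=yaw):
    c,s=np.cos(yaw),np.sin(yaw); d=np.asarray(P)[...,:2]-G0
    return np.stack([c*d[...,0]+s*d[...,1],-s*d[...,0]+c*d[...,1]],-1)
E
python3 - <<'E'
from edge import *
cw=pickle.load(open("pics/w6.pkl","rb")); w=cv2.imread("pics/w6.png")
for n,p in (("boltFL",(326,194)),("boltBL",(457,210)),("cornFL",(319,183)),("cornBL",(464,199)),("g1",(313,241)),("g2",(365,246.5))):
    P=at_z(cw,*p,.0125); print(n,P.round(4),toG(P).round(4))
# top edge profile
hsv=cv2.cvtColor(t,cv2.COLOR_BGR2HSV); m=(hsv[...,0]>15)&(hsv[...,0]<35)&(hsv[...,1]>110)&(hsv[...,2]>60); m[:200]=0;m[250:]=0;m[:,:295]=0;m[:,385:]=0
pts=[]
for u in range(298,372):
    v=np.nonzero(m[:,u])[0]
    if len(v): pts.append(toG(at_z(ct,u,v.max()+.5,.024)))
pts=np.array(pts)*1e3
for p in pts[::3]: print(p.round(1),end=" ")
print()
hsv=cv2.cvtColor(w,cv2.COLOR_BGR2HSV); m=(hsv[...,0]>15)&(hsv[...,0]<35)&(hsv[...,1]>110)&(hsv[...,2]>50)
m[:195]=0;m[330:]=0;m[:,:345]=0;m[:,440:]=0
for v in range(200,320,6):
    u=np.nonzero(m[v])[0]
    if len(u): print((toG(at_z(cw,u.min()-.5,v,.024))*1e3).round(1),end=" ")
cv2.imwrite("pics/w6c.png",cv2.resize(w[170:330,290:480],(760,600),interpolation=cv2.INTER_CUBIC))
E
```

```text
boltFL [0.4694 0.1045 0.0125] [-0.052   0.0797]
boltBL [0.5776 0.0909 0.0125] [0.0571 0.0792]
cornFL [0.4638 0.1135 0.0125] [-0.0587  0.088 ]
cornBL [0.5822 0.1002 0.0125] [0.0605 0.089 ]
g1 [0.4584 0.0639 0.0125] [-0.0581  0.0381]
g2 [0.5028 0.0588 0.0125] [-0.0134  0.0384]
[-8.1 82.8] [-13.8  75.8] [-15.3  69.4] [-16.8  62.9] [-14.   56.9] [-13.4  50.6] [-12.8  44.4] [-12.1  38.2] [-9.4 32.2] [-8.8 25.9] [-10.2  19.5] [-13.8  12.8] [-17.4   6.2] [-21.   -0.4] [-22.5  -6.9] [-19.8 -12.9] [-19.1 -19.1] [-14.3 -24.9] [-13.7 -31.1] [-15.1 -37.5] [-16.6 -43.9] [-16.  -50.2] [-17.5 -56.6] [  0.  -61.3] 
[-7.9 82.5] [-11.   77.3] [-14.1  72. ] [-14.9  67. ] [-14.1  62.1] [-13.2  57.1] [-11.6  52.1] [-10.7  47. ] [-9.9 41.9] [-9.  36.6] [-8.9 31.2] [-8.  25.9] [-8.8 20.2] [-11.3  14.3] [-14.6   8.2] [-18.   2.] [-19.7  -4.1] [-7.6 -8.5] [ -4.9 -14.2] [ -3.  -20.1]
```

View pics/w6c.png

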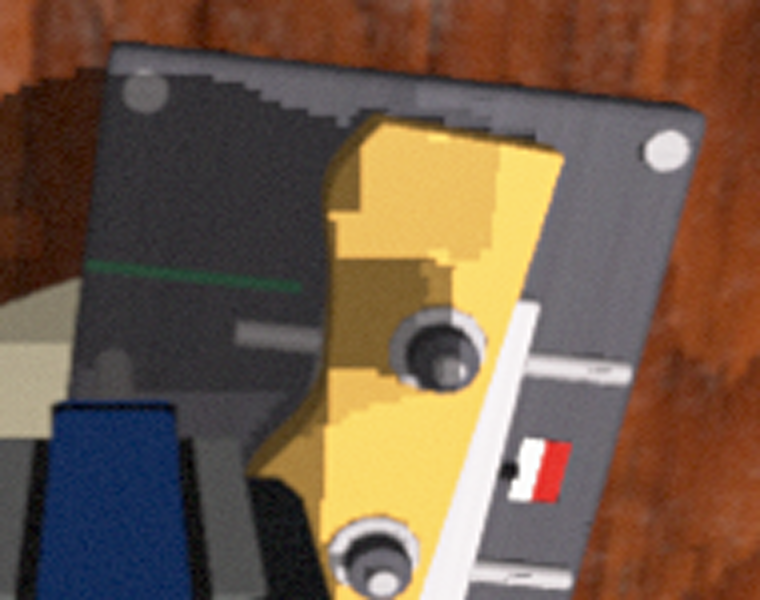

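The wrist crop shows the green line at about y=+40 in the gauge, the wavy edge at gauge x of about -10 to -22 mm, and the black pointer at rest beside the white part of the scale (wrist (417,293)). I level the tool, move over the start point in front of the edge, then lower.

>>> carry_out([
  [[0.02, -0.17, 0], [0.24, -0.2, 0.0], 0.1],
  [[0, 0, 0], [0.2, -0.16, -0.3], 0.1],
  [[0, 0, 0], [0, 0, -0.6], 0.1],
  [[0, 0, 0], [0, 0, -0.6], 0.1],
  [[0, 0, 0], [0, 0, -0.6], 0.1],
  [[0, 0, 0], [0, 0, -0.4], 0.1],
  [[0, 0, 0], [0, 0, 0], 0.1],
  [[0, 0, 0], [0, 0, 0], 0.1],
])

```text
t: 9.0
tool_pos: [0.4767, 0.0708, 0.2529]
tool_rot: [0.003, 1.573, -0.002]
contact_force: [-0.2, -0.7, -1.3]
opening: 0.0152
```

```bash
cat > st.py <<'E'
from edge import *
import sys
G1=np.array([.5118,.0176])
def state(n=3,save=None):
    F=[];T=[]
    for i in range(n):
        im,d=get_image("wrist"); o=get_obs(); F.append(o["contact_force"]); T.append(o["wrist_torque"])
    M=R.from_rotvec(o["tool_rot"]).as_matrix(); tip=o["tool_pos"]+.2218*M[:,0]
    F=np.array(F)
    print("t",round(o["t"],2),"tcp",o["tool_pos"].round(4),"ax",M[:,0].round(4),"yaw",round(np.arctan2(M[1,2],M[0,2]),3))
    print("tip",tip.round(4),"gauge mm",(toG(tip,G1)*1e3).round(1),"F",F.mean(0).round(2),"Fstd",F.std(0).round(2),"Fx_g",round(float(F.mean(0)[:2]@[.9928,-.1197]),2), "Tq",np.mean(T,0).round(3))
    if save: cv2.imwrite(save,im); pickle.dump(get_calibration("wrist"),open(save+".pkl","wb"))
if __name__=="__main__": state(int(sys.argv[1]),sys.argv[2] if len(sys.argv)>2 else None)
E
python3 st.py 4 pics/w7.png
```

```text
t 9.2 tcp [0.4771 0.0708 0.254 ] ax [ 3.e-04  5.e-04 -1.e+00] yaw -0.003
tip [0.4771 0.0709 0.0322] gauge mm [-40.8  48.8] F [ 0.05 -0.02 -1.18] Fstd [0.53 0.47 0.42] Fx_g 0.06 Tq [-0.001  0.034 -0.023]
```

View pics/w7.png

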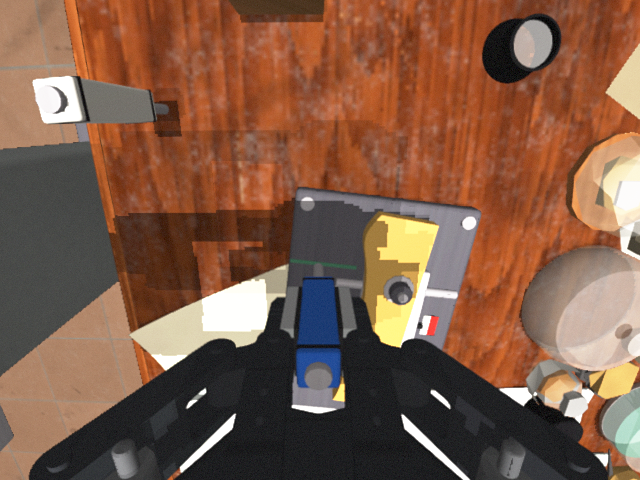

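>>> carry_out([
  [[0, 0, 0], [0, 0, -0.35], 0.1],
  [[0, 0, 0], [0, 0, -0.35], 0.1],
  [[0, 0, 0], [0, 0, 0], 0.1],
  [[0, 0, 0], [0, 0, 0], 0.1],
])

```text
t: 9.6
tool_pos: [0.4775, 0.0708, 0.24]
tool_rot: [0.003, 1.568, -0.002]
contact_force: [0.1, 0.4, -0.9]
opening: 0.0154
```

```bash
python3 st.py 4 pics/w8.png; python3 - <<'E'
from edge import *
w=cv2.imread("pics/w8.png"); cw=pickle.load(open("pics/w8.png.pkl","rb"))
cv2.imwrite("pics/w8c.png",cv2.resize(w[170:370,280:490],(630,600),interpolation=cv2.INTER_CUBIC))
o=get_obs();M=R.from_rotvec(o["tool_rot"]).as_matrix(); tip=o["tool_pos"]+.2218*M[:,0]; print(proj(cw,tip),proj(cw,tip+[0,0,.03]))
E
```

```text
t 9.8 tcp [0.4776 0.0708 0.2403] ax [ 3.3e-03  4.0e-04 -1.0e+00] yaw -0.003
tip [0.4783 0.0709 0.0185] gauge mm [-39.6  48.9] F [ 0.21 -0.12 -0.5 ] Fstd [0.35 0.35 0.37] Fx_g 0.23 Tq [-0.009  0.008  0.001]
[318.85032157 262.77455519] [319.16085739 284.78994801]
```

View pics/w8c.png

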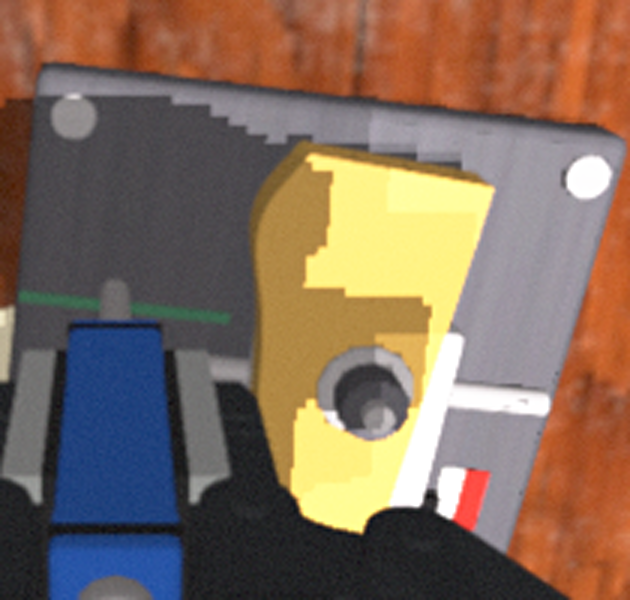

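```bash
python3 - <<'E'
from edge import *
from scipy.optimize import least_squares
w=cv2.imread("pics/w8.png"); cw=pickle.load(open("pics/w8.png.pkl","rb"))
px=lambda u,v:(u/3+280-.33,v/3+170-.33)
A=np.array([at_z(cw,*px(*p),.012)[:2] for p in [(40,66),(624,137)]]); print("corners",A)
L=np.array([at_z(cw,*px(*p),.012)[:2] for p in [(22,296),(228,319)]]); print("green",L)
def f(p):
    a=toG(A,p[:2],p[2]); l=toG(L,p[:2],p[2])
    return np.r_[(a-[[-.0625,.09],[.0625,.09]]).ravel(), (l[:,1]-.04)]*1e3
s=least_squares(f,[.5118,.0176,-.12]); print(s.x, s.fun)
o=get_obs();M=R.from_rotvec(o["tool_rot"]).as_matrix(); tip=o["tool_pos"]+.2218*M[:,0]
print("tip",toG(tip,s.x[:2],s.x[2])*1e3, "pixel tip",toG(at_z(cw,318.3,264,.0185),s.x[:2],s.x[2])*1e3)
hsv=cv2.cvtColor(w,cv2.COLOR_BGR2HSV); m=(hsv[...,0]>15)&(hsv[...,0]<35)&(hsv[...,1]>110)&(hsv[...,2]>40)
m[:,:350]=0;m[:,450:]=0
for v in range(220,345,5):
    u=np.nonzero(m[v])[0]
    if len(u): print((toG(at_z(cw,u.min()-.5,v,.022),s.x[:2],s.x[2])*1e3).round(1),end=" ")
E
```

```text
corners [[0.46287823 0.1146819 ]
 [0.58383978 0.0995348 ]]
green [[0.45757726 0.06422079]
 [0.5025424  0.05848724]]
[ 0.51237385  0.01743877 -0.12189965] [ 1.54709606  0.50296342 -1.54709606  0.17694339 -0.22828298 -0.45162384]
tip [-40.30370614  48.9019652 ] pixel tip [-40.54626793  48.02524123]
[-10.   81.5] [-11.8  78.2] [-13.7  74.9] [-14.9  71.6] [-15.6  68.3] [-15.7  65. ] [-14.6  61.9] [-14.   58.7] [-12.9  55.5] [-12.3  52.2] [-11.8  48.9] [-11.2  45.5] [-10.6  42.1] [-10.1  38.6] [-9.5 35.1] [-9.5 31.5] [-8.9 27.9] [-7.1 24.5] [-5.8 20.9] [-3.9 17.4] [-2.6 13.7] [-1.3 10. ] [0.7 6.3] [4.1 2.7] [ 6.8 -1. ]
```

>>> carry_out([
  [[0, 0.03, 0], [0.2, -0.025, 0], 0.1],
  [[0, 0, 0], [0.2, -0.025, 0], 0.1],
  [[0, 0, 0], [0.2, -0.025, 0], 0.1],
  [[0, 0, 0], [0.2, -0.025, 0], 0.1],
  [[0, 0, 0], [0.1, -0.01, 0], 0.1],
  [[0, 0, 0], [0, 0, 0], 0.1],
  [[0, 0, 0], [0, 0, 0], 0.1],
])

```text
t: 10.5
tool_pos: [0.498, 0.0683, 0.241]
tool_rot: [0.003, 1.569, -0.002]
contact_force: [0.3, 1.0, -0.7]
opening: 0.0153
```

```bash
sed -i 's/^G1=.*/G1=np.array([.51237,.01744])/; ' st.py; sed -i 's/yaw=-.12$/yaw=-.122/' edge.py;  sed -i 's/toG(tip,G1)/toG(tip,G1,-.122)/' st.py; python3 st.py 4 pics/w9.png; python3 - <<'E'
from edge import *
w=cv2.imread("pics/w9.png")
cv2.imwrite("pics/w9c.png",cv2.resize(w[170:370,280:490],(630,600),interpolation=cv2.INTER_CUBIC))
E
```

```text
t 10.7 tcp [0.4978 0.0683 0.241 ] ax [ 1.6e-03  4.0e-04 -1.0e+00] yaw -0.003
tip [0.4981 0.0684 0.0192] gauge mm [-20.4  48.8] F [ 0.16  0.37 -1.26] Fstd [0.21 0.45 0.22] Fx_g 0.11 Tq [ 0.005  0.005 -0.033]
```

View pics/w9c.png

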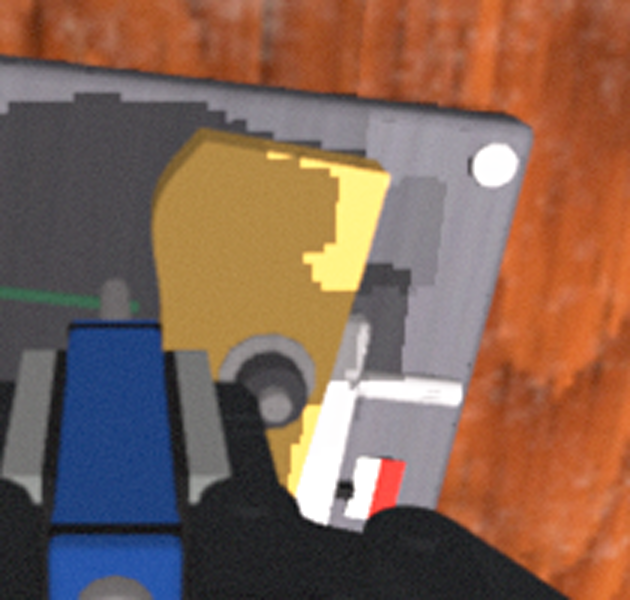

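>>> carry_out([
  [[0, 0.0, 0], [0.1, -0.012, 0], 0.1],
  [[0, 0, 0], [0.1, -0.012, 0], 0.1],
  [[0, 0, 0], [0, 0, 0], 0.1],
])

```text
t: 11.0
tool_pos: [0.5019, 0.0679, 0.241]
tool_rot: [0.003, 1.569, -0.002]
contact_force: [-0.4, -0.3, -0.8]
opening: 0.015
```

```bash
python3 st.py 4 pics/w10.png
```

```text
t 11.2 tcp [0.5016 0.0679 0.2409] ax [ 1.4e-03  4.0e-04 -1.0e+00] yaw -0.003
tip [0.502  0.068  0.0191] gauge mm [-16.5  48.9] F [ 0.09  0.13 -1.4 ] Fstd [0.52 0.08 0.61] Fx_g 0.07 Tq [-0.011 -0.021  0.004]
```

>>> carry_out([
  [[0, 0.0, 0], [0.1, -0.012, 0], 0.1],
  [[0, 0, 0], [0, 0, 0], 0.1],
])

```text
t: 11.4
tool_pos: [0.5037, 0.0676, 0.2409]
tool_rot: [0.003, 1.569, -0.002]
contact_force: [-0.4, 0.2, -0.4]
opening: 0.0151
```

```bash
python3 st.py 4 pics/w11.png; python3 - <<'E'
from edge import *
w=cv2.imread("pics/w11.png")
cv2.imwrite("pics/w11c.png",cv2.resize(w[220:360,290:430],(600,600),interpolation=cv2.INTER_CUBIC))
E
```

```text
t 11.6 tcp [0.5035 0.0677 0.2408] ax [ 1.1e-03  4.0e-04 -1.0e+00] yaw -0.003
tip [0.5037 0.0678 0.019 ] gauge mm [-14.7  48.9] F [-0.2   0.21 -0.87] Fstd [0.49 0.26 0.44] Fx_g -0.23 Tq [-0.002 -0.01   0.032]
```

View pics/w11c.png

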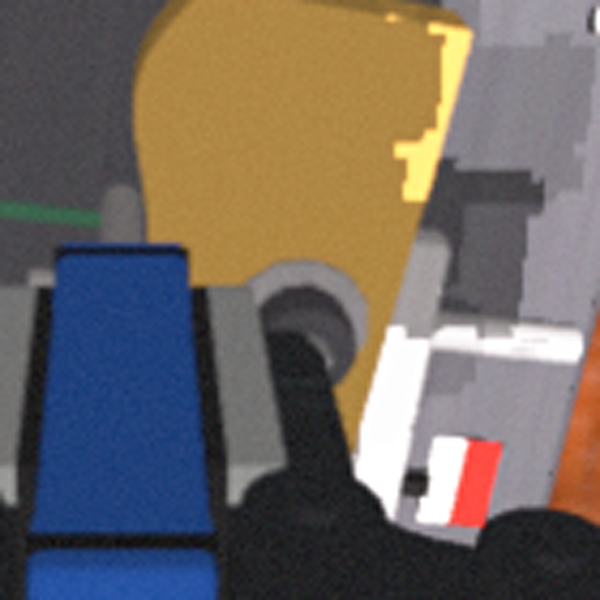

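```bash
cat >> st.py <<'E'
E
python3 - <<'E'
s=open('st.py').read()
s=s.replace('''    if save:''','''    T=np.mean(T,0); z=o["tool_pos"][2]-.026; f=np.array([-T[1]/z, T[0]/z]); print("F from torque: world",f.round(2),"gauge x,y",(R.from_euler("z",.122).as_matrix()[:2,:2]@f).round(2),"-> travel",round(float(-(R.from_euler("z",.122).as_matrix()[:2,:2]@f)[0]-1),2))
    if save:''',1)
open('st.py','w').write(s)
E
```

>>> carry_out([
  [[0, 0.0, 0], [0.05, -0.006, 0], 0.1],
  [[0, 0, 0], [0.05, -0.006, 0], 0.1],
])

```text
t: 11.8
tool_pos: [0.5053, 0.0675, 0.2406]
tool_rot: [0.003, 1.571, -0.002]
contact_force: [-1.5, 0.4, 0.7]
opening: 0.0156
```

```bash
python3 st.py 4 pics/w12.png
```

```text
t 12.0 tcp [0.5053 0.0675 0.2406] ax [ 1.e-04  5.e-04 -1.e+00] yaw -0.003
tip [0.5053 0.0676 0.0188] gauge mm [-13.1  48.9] F [-1.23  0.11 -0.19] Fstd [0.53 0.49 0.32] Fx_g -1.23 Tq [ 0.005  0.282 -0.007]
F from torque: world [-1.32  0.02] gauge x,y [-1.31 -0.14] -> travel 0.31
```

>>> carry_out([
  [[0, 0.0, 0], [0.05, -0.006, 0], 0.1],
  [[0, 0, 0], [0.04, -0.005, 0], 0.1],
])

```text
t: 12.2
tool_pos: [0.5068, 0.0673, 0.2403]
tool_rot: [0.002, 1.573, -0.002]
contact_force: [-2.1, 0.2, 0.4]
opening: 0.0152
```

```bash
python3 st.py 3 pics/w13.png
```

```text
t 12.35 tcp [0.5068 0.0673 0.2403] ax [-1.5e-03  4.0e-04 -1.0e+00] yaw -0.003
tip [0.5065 0.0674 0.0185] gauge mm [-11.9  48.8] F [-2.54  0.63  0.25] Fstd [0.41 0.07 0.76] Fx_g -2.59 Tq [ 0.037  0.495 -0.035]
F from torque: world [-2.31  0.17] gauge x,y [-2.31 -0.11] -> travel 1.31
```

```bash
cat > plan.py <<'E'
from edge import *
from scipy.interpolate import UnivariateSpline
from scipy.optimize import curve_fit
hsv=cv2.cvtColor(t,cv2.COLOR_BGR2HSV); m=(hsv[...,0]>15)&(hsv[...,0]<35)&(hsv[...,1]>110)&(hsv[...,2]>60); m[:200]=0;m[250:]=0;m[:,:295]=0;m[:,385:]=0
# subpixel: saturation crossing
S=cv2.GaussianBlur(t,(0,0),.7)[...,:].astype(float); S=S[...,2]-S[...,0]
pts=[]
for u in range(300,368):
    v=np.nonzero(m[:,u])[0].max(); hi=np.median(S[v-6:v-2,u]); lo=np.median(S[v+4:v+8,u]); th=.5*(hi+lo)
    col=S[v-3:v+5,u]; k=np.nonzero((col[:-1]>=th)&(col[1:]<th))[0]
    if len(k): k=k[0]; vv=v-3+k+(col[k]-th)/(col[k]-col[k+1]); pts.append(toG(at_z(ct,u,vv,.025),np.array([.5115,.0183]),-.122)*1e3)
pts=np.array(pts); pts=pts[np.argsort(pts[:,1])]
pts=pts[(pts[:,1]>-58)&(pts[:,1]<72)]
sp=UnivariateSpline(pts[:,1],pts[:,0],s=len(pts)*.25)
yy=np.linspace(-56,70,500); ex=sp(yy); dx=sp.derivative()(yy)
# pin centre: for each yc, x = min over y of edge - sqrt(9-(y-yc)^2)
def pc(yc):
    d=yy-yc; k=abs(d)<3; return (ex[k]-np.sqrt(9-d[k]**2)).min()
if __name__=="__main__":
    off=-13.4-pc(48.9); print("resid",np.std(pts[:,0]-sp(pts[:,1])),"off",off,"maxslope",abs(dx).max())
    for y in range(50,-53,-2): print(y,round(pc(y)+off,1),end=" | ")
E
python3 plan.py
```

```text
resid 0.5000038047576888 off 2.9698158798715664 maxslope 0.46646811274113714
50 -13.6 | 48 -13.2 | 46 -12.7 | 44 -12.3 | 42 -11.9 | 40 -11.5 | 38 -11.2 | 36 -10.9 | 34 -10.6 | 32 -10.5 | 30 -10.4 | 28 -10.5 | 26 -10.8 | 24 -11.2 | 22 -11.8 | 20 -12.5 | 18 -13.3 | 16 -14.2 | 14 -15.1 | 12 -16.0 | 10 -16.9 | 8 -17.8 | 6 -18.6 | 4 -19.4 | 2 -20.0 | 0 -20.5 | -2 -20.9 | -4 -21.2 | -6 -21.3 | -8 -21.3 | -10 -21.0 | -12 -20.6 | -14 -20.1 | -16 -19.5 | -18 -18.8 | -20 -18.0 | -22 -17.3 | -24 -16.6 | -26 -16.0 | -28 -15.5 | -30 -15.1 | -32 -14.9 | -34 -14.7 | -36 -14.6 | -38 -14.7 | -40 -14.8 | -42 -15.0 | -44 -15.3 | -46 -15.7 | -48 -16.1 | -50 -16.7 | -52 -17.3 |
```

>>> carry_out([
  [[0, 0.0, 0], [0.05, -0.006, 0], 0.1],
])

```text
t: 12.45
tool_pos: [0.5076, 0.0672, 0.2402]
tool_rot: [0.002, 1.573, -0.002]
contact_force: [-3.2, -0.3, 0.6]
opening: 0.0157
```

```bash
python3 st.py 2 pics/w14.png
```

```text
t 12.55 tcp [0.5077 0.0671 0.2402] ax [-2.3e-03  4.0e-04 -1.0e+00] yaw -0.003
tip [0.5072 0.0672 0.0184] gauge mm [-11.2  48.8] F [-2.96  0.01  0.62] Fstd [0.07 0.18 0.02] Fx_g -2.94 Tq [ 0.021  0.636 -0.018]
F from torque: world [-2.97  0.1 ] gauge x,y [-2.96 -0.27] -> travel 1.96
```

>>> carry_out([
  [[0, 0.0, 0], [0.012, -0.1, 0], 0.1],
  [[0, 0, 0], [0.012, -0.1, 0], 0.1],
])

```text
t: 12.75
tool_pos: [0.5079, 0.0634, 0.2397]
tool_rot: [0.003, 1.574, -0.0]
contact_force: [-1.4, 1.4, -0.6]
opening: 0.0156
```

```bash
python3 st.py 2 pics/w15.png
```

```text
t 12.85 tcp [0.5079 0.0631 0.2397] ax [-3.7e-03  8.0e-04 -1.0e+00] yaw -0.003
tip [0.5071 0.0632 0.0179] gauge mm [-10.8  44.8] F [-3.09 -0.57 -0.81] Fstd [0.09 0.04 0.15] Fx_g -3.0 Tq [-0.066  0.64  -0.007]
F from torque: world [-3.   -0.31] gauge x,y [-2.94 -0.67] -> travel 1.94
```

>>> carry_out([
  [[0, -0.01, 0], [0.008, -0.1, 0.015], 0.1],
  [[0, -0.01, 0], [0.006, -0.1, 0.015], 0.1],
  [[0, -0.01, 0], [0.006, -0.1, 0.015], 0.1],
])

```text
t: 13.15
tool_pos: [0.5079, 0.057, 0.24]
tool_rot: [0.004, 1.573, -0.0]
contact_force: [-3.5, 1.8, -0.2]
opening: 0.0154
```

```bash
python3 st.py 2 pics/w16.png; python3 - <<'E'
from edge import *
w=cv2.imread("pics/w16.png")
cv2.imwrite("pics/w16c.png",cv2.resize(w[220:360,290:430],(600,600),interpolation=cv2.INTER_CUBIC))
E
```

```text
t 13.25 tcp [0.5079 0.0567 0.2401] ax [-2.1e-03  9.0e-04 -1.0e+00] yaw -0.003
tip [0.5074 0.0569 0.0183] gauge mm [-9.7 38.5] F [-2.44 -0.3  -1.02] Fstd [0.02 0.19 0.39] Fx_g -2.39 Tq [-0.078  0.742  0.034]
F from torque: world [-3.46 -0.36] gauge x,y [-3.39 -0.78] -> travel 2.39
```

View pics/w16c.png

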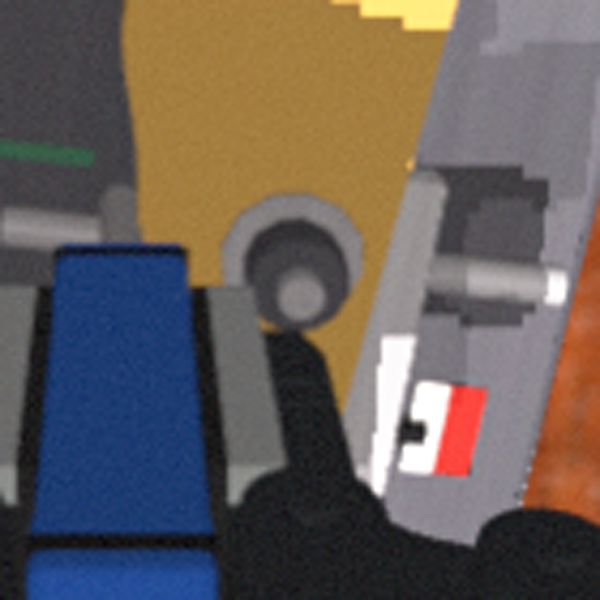

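>>> carry_out([
  [[0, -0.005, 0], [0.0, -0.1, 0.005], 0.1],
  [[0, -0.005, 0], [0.0, -0.1, 0.005], 0.1],
  [[0, -0.005, 0], [-0.002, -0.1, 0.005], 0.1],
])

```text
t: 13.55
tool_pos: [0.5077, 0.0505, 0.2402]
tool_rot: [0.004, 1.572, -0.001]
contact_force: [-3.6, 1.2, -1.4]
opening: 0.0153
```

```bash
python3 st.py 2
```

```text
t 13.65 tcp [0.5077 0.0503 0.2402] ax [-1.2e-03  9.0e-04 -1.0e+00] yaw -0.003
tip [0.5074 0.0505 0.0184] gauge mm [-8.9 32.2] F [-3.64 -0.24 -0.95] Fstd [0.17 0.27 0.1 ] Fx_g -3.59 Tq [-0.025  0.743 -0.014]
F from torque: world [-3.47 -0.12] gauge x,y [-3.43 -0.54] -> travel 2.43
```

>>> carry_out([
  [[0, 0, 0], [-0.01, -0.1, 0.005], 0.1],
  [[0, 0, 0], [-0.013, -0.1, 0.005], 0.1],
])

```text
t: 13.85
tool_pos: [0.5072, 0.0463, 0.2405]
tool_rot: [0.004, 1.572, -0.001]
contact_force: [-3.2, 2.2, -0.9]
opening: 0.0153
```

```bash
python3 st.py 2
```

```text
t 13.95 tcp [0.5072 0.046  0.2404] ax [-1.3e-03  6.0e-04 -1.0e+00] yaw -0.003
tip [0.5069 0.0461 0.0186] gauge mm [-8.9 27.8] F [-3.61  0.23 -1.18] Fstd [0.14 0.08 0.36] Fx_g -3.62 Tq [ 0.037  0.699 -0.006]
F from torque: world [-3.26  0.17] gauge x,y [-3.25 -0.23] -> travel 2.25
```

>>> carry_out([
  [[0, 0, 0], [-0.024, -0.098, 0.0], 0.1],
  [[0, 0, 0], [-0.032, -0.098, 0.0], 0.1],
])

```text
t: 14.15
tool_pos: [0.5062, 0.0421, 0.2406]
tool_rot: [0.004, 1.571, -0.001]
contact_force: [-3.4, 2.3, -0.3]
opening: 0.0157
```

```bash
python3 st.py 2 pics/w17.png
```

```text
t 14.25 tcp [0.5061 0.0419 0.2406] ax [-9.e-04  5.e-04 -1.e+00] yaw -0.003
tip [0.5059 0.042  0.0188] gauge mm [-9.4 23.6] F [-3.07  0.39 -0.2 ] Fstd [0.09 0.1  0.12] Fx_g -3.09 Tq [0.142 0.673 0.021]
F from torque: world [-3.14  0.66] gauge x,y [-3.19  0.28] -> travel 2.19
```

>>> carry_out([
  [[0, 0, 0], [-0.045, -0.095, 0.0], 0.1],
  [[0, 0, 0], [-0.055, -0.095, 0.0], 0.1],
])

```text
t: 14.45
tool_pos: [0.5042, 0.0382, 0.2408]
tool_rot: [0.004, 1.571, -0.001]
contact_force: [-3.3, 3.3, -1.4]
opening: 0.0153
```

```bash
python3 st.py 2 pics/w18.png
```

```text
t 14.55 tcp [0.5041 0.0379 0.2408] ax [-2.e-04  7.e-04 -1.e+00] yaw -0.003
tip [0.5041 0.038  0.019 ] gauge mm [-10.7  19.4] F [-2.25  0.73 -0.29] Fstd [0.64 0.27 0.09] Fx_g -2.33 Tq [0.247 0.543 0.003]
F from torque: world [-2.53  1.15] gauge x,y [-2.65  0.83] -> travel 1.65
```

>>> carry_out([
  [[0, 0, 0], [-0.033, -0.096, 0.0], 0.1],
  [[0, 0, 0], [-0.044, -0.096, 0.0], 0.1],
])

```text
t: 14.75
tool_pos: [0.5026, 0.0344, 0.2408]
tool_rot: [0.005, 1.571, -0.0]
contact_force: [-3.4, 3.8, -1.5]
opening: 0.0151
```

```bash
python3 st.py 2 pics/w19.png
```

```text
t 14.85 tcp [0.5025 0.0342 0.2408] ax [-2.e-04  2.e-03 -1.e+00] yaw -0.003
tip [0.5024 0.0346 0.019 ] gauge mm [-11.9  15.8] F [-2.93  2.76 -0.45] Fstd [0.37 0.12 0.41] Fx_g -3.24 Tq [0.652 0.586 0.014]
F from torque: world [-2.73  3.04] gauge x,y [-3.08  2.68] -> travel 2.08
```

>>> carry_out([
  [[0, 0, 0], [-0.062, -0.08, 0.0], 0.1],
  [[0, 0, 0], [-0.066, -0.08, 0.0], 0.1],
])

```text
t: 15.05
tool_pos: [0.4999, 0.0314, 0.2409]
tool_rot: [0.006, 1.57, 0.001]
contact_force: [-2.2, 4.4, -0.8]
opening: 0.0155
```

```bash
python3 st.py 2 pics/w20.png;python3 - <<'E'
from edge import *
w=cv2.imread("pics/w20.png")
cv2.imwrite("pics/w20c.png",cv2.resize(w[200:360,290:450],(600,600),interpolation=cv2.INTER_CUBIC))
E
```

```text
t 15.15 tcp [0.4999 0.0312 0.2409] ax [ 3.0e-04  3.5e-03 -1.0e+00] yaw -0.004
tip [0.5    0.0319 0.0191] gauge mm [-14.1  12.9] F [-1.72  3.44 -0.35] Fstd [0.23 0.45 0.84] Fx_g -2.12 Tq [0.772 0.499 0.036]
F from torque: world [-2.32  3.59] gauge x,y [-2.74  3.28] -> travel 1.74
```

View pics/w20c.png

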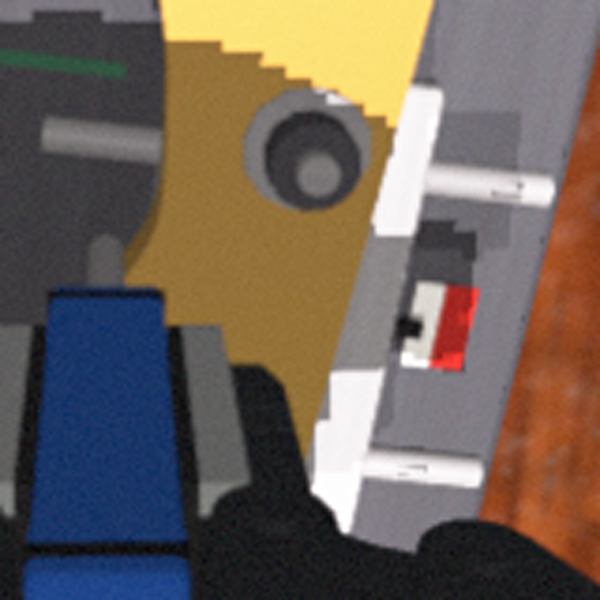

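>>> carry_out([
  [[-0.01, 0, 0], [-0.06, -0.08, 0.0], 0.1],
  [[-0.01, 0, 0], [-0.06, -0.08, 0.0], 0.1],
])

```text
t: 15.35
tool_pos: [0.4975, 0.0284, 0.2409]
tool_rot: [0.006, 1.57, 0.0]
contact_force: [-2.0, 5.4, -0.9]
opening: 0.0156
```

```bash
python3 st.py 2 pics/w21.png
```

```text
t 15.45 tcp [0.4974 0.0282 0.241 ] ax [ 6.0e-04  2.8e-03 -1.0e+00] yaw -0.004
tip [0.4976 0.0288 0.0192] gauge mm [-16.1   9.5] F [-2.24  3.91 -0.1 ] Fstd [0.09 0.25 0.24] Fx_g -2.69 Tq [ 0.755  0.562 -0.005]
F from torque: world [-2.61  3.51] gauge x,y [-3.02  3.17] -> travel 2.02
```

>>> carry_out([
  [[-0.005, 0, 0], [-0.058, -0.082, 0.0], 0.1],
  [[-0.005, 0, 0], [-0.056, -0.082, 0.0], 0.1],
])

```text
t: 15.65
tool_pos: [0.4951, 0.0253, 0.2409]
tool_rot: [0.006, 1.57, -0.0]
contact_force: [-2.6, 4.8, -0.6]
opening: 0.0155
```

```bash
python3 st.py 2 pics/w22.png
```

```text
t 15.75 tcp [0.4951 0.025  0.241 ] ax [ 4.0e-04  2.1e-03 -1.0e+00] yaw -0.003
tip [0.4952 0.0254 0.0192] gauge mm [-18.    5.8] F [-2.73  3.21 -0.11] Fstd [0.33 0.16 1.2 ] Fx_g -3.09 Tq [ 0.63   0.614 -0.014]
F from torque: world [-2.86  2.93] gauge x,y [-3.19  2.56] -> travel 2.19
```

>>> carry_out([
  [[0, 0, 0], [-0.054, -0.094, 0.0], 0.1],
  [[0, 0, 0], [-0.046, -0.094, 0.0], 0.1],
])

```text
t: 15.95
tool_pos: [0.493, 0.0213, 0.2409]
tool_rot: [0.004, 1.571, -0.001]
contact_force: [-2.6, 3.7, 0.0]
opening: 0.0154
```

```bash
python3 st.py 2 pics/w23.png
```

```text
t 16.05 tcp [0.4929 0.0208 0.2409] ax [-3.e-04  8.e-04 -1.e+00] yaw -0.003
tip [0.4929 0.021  0.0191] gauge mm [-19.8   1.2] F [-2.94  1.08 -0.86] Fstd [0.31 0.24 0.98] Fx_g -3.05 Tq [0.202 0.698 0.023]
F from torque: world [-3.25  0.94] gauge x,y [-3.34  0.54] -> travel 2.34
```

>>> carry_out([
  [[0, 0, 0], [-0.034, -0.097, 0.0], 0.1],
  [[0, 0, 0], [-0.025, -0.097, 0.0], 0.1],
])

```text
t: 16.25
tool_pos: [0.4916, 0.0166, 0.2408]
tool_rot: [0.003, 1.571, -0.002]
contact_force: [-3.0, 2.2, -0.2]
opening: 0.0153
```

```bash
python3 st.py 2 pics/w24.png;python3 - <<'E'
from edge import *
w=cv2.imread("pics/w24.png")
cv2.imwrite("pics/w24c.png",cv2.resize(w[150:360,270:480],(600,600),interpolation=cv2.INTER_CUBIC))
E
```

```text
t 16.35 tcp [0.4916 0.0162 0.2408] ax [-8.0e-04 -1.2e-03 -1.0e+00] yaw -0.003
tip [0.4914 0.016  0.019 ] gauge mm [-20.6  -4. ] F [-3.27 -0.25 -1.14] Fstd [0.23 0.5  0.47] Fx_g -3.22 Tq [-0.12  0.7  -0.  ]
F from torque: world [-3.26 -0.56] gauge x,y [-3.17 -0.95] -> travel 2.17
```

View pics/w24c.png

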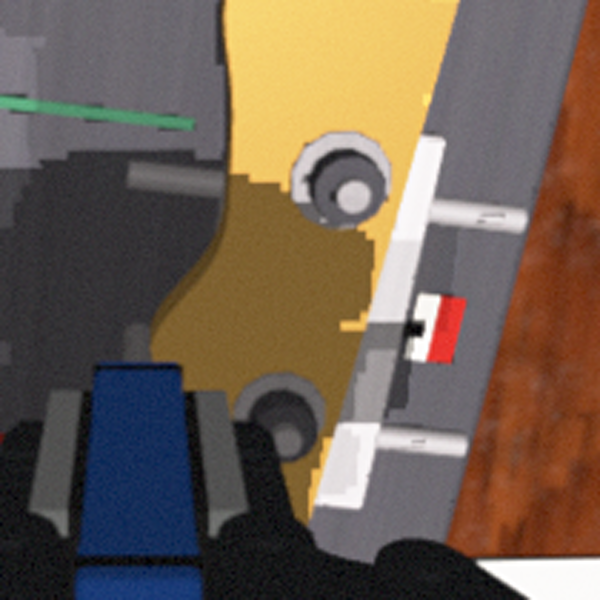

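>>> carry_out([
  [[0, 0, 0], [0.022, -0.093, 0.0], 0.1],
  [[0, 0, 0], [0.032, -0.093, 0.0], 0.1],
])

```text
t: 16.55
tool_pos: [0.4925, 0.0122, 0.2406]
tool_rot: [0.001, 1.572, -0.004]
contact_force: [-2.5, 1.5, -1.0]
opening: 0.0156
```

```bash
python3 st.py 2 pics/w25.png
```

```text
t 16.65 tcp [0.4926 0.0119 0.2407] ax [-0.0017 -0.0031 -1.    ] yaw -0.003
tip [0.4922 0.0112 0.0189] gauge mm [-19.3  -8.7] F [-3.87 -1.72 -0.34] Fstd [0.12 0.01 0.23] Fx_g -3.63 Tq [-0.258  0.795 -0.009]
F from torque: world [-3.7 -1.2] gauge x,y [-3.53 -1.65] -> travel 2.53
```

>>> carry_out([
  [[0.01, 0, 0], [0.03, -0.098, 0.005], 0.1],
  [[0.01, 0, 0], [0.032, -0.098, 0.005], 0.1],
])

```text
t: 16.85
tool_pos: [0.4937, 0.0078, 0.2406]
tool_rot: [0.002, 1.573, -0.003]
contact_force: [-4.1, 0.6, -0.7]
opening: 0.0153
```

```bash
python3 st.py 2 pics/w26.png
```

```text
t 16.95 tcp [0.4937 0.0075 0.2406] ax [-0.0026 -0.0019 -1.    ] yaw -0.003
tip [0.4932 0.0071 0.0188] gauge mm [-17.8 -12.6] F [-3.93 -1.66 -0.42] Fstd [0.15 0.01 0.51] Fx_g -3.7 Tq [-0.25   0.831  0.003]
F from torque: world [-3.87 -1.16] gauge x,y [-3.7  -1.63] -> travel 2.7
```

>>> carry_out([
  [[0.005, 0, 0], [0.022, -0.1, 0.005], 0.1],
  [[0.005, 0, 0], [0.025, -0.1, 0.005], 0.1],
])

```text
t: 17.15
tool_pos: [0.4947, 0.0034, 0.2407]
tool_rot: [0.002, 1.574, -0.002]
contact_force: [-3.5, 0.7, -1.2]
opening: 0.0156
```

```bash
python3 st.py 2 pics/w27.png
```

```text
t 17.25 tcp [0.4947 0.0031 0.2408] ax [-0.0027 -0.0015 -1.    ] yaw -0.003
tip [0.4942 0.0028 0.019 ] gauge mm [-16.3 -16.8] F [-3.92 -1.31 -0.83] Fstd [1.05 0.26 0.21] Fx_g -3.73 Tq [-0.231  0.784  0.006]
F from torque: world [-3.65 -1.08] gauge x,y [-3.49 -1.51] -> travel 2.49
```

>>> carry_out([
  [[0.005, -0.005, 0], [0.024, -0.1, 0.0], 0.1],
  [[0.005, -0.005, 0], [0.022, -0.1, 0.0], 0.1],
])

```text
t: 17.45
tool_pos: [0.4957, -0.0009, 0.2408]
tool_rot: [0.002, 1.572, -0.002]
contact_force: [-3.2, 1.1, -0.8]
opening: 0.0156
```

```bash
python3 st.py 2 pics/w28.png
```

```text
t 17.55 tcp [ 0.4957 -0.0012  0.2408] ax [-0.0016 -0.001  -1.    ] yaw -0.003
tip [ 0.4954 -0.0014  0.019 ] gauge mm [-14.6 -20.8] F [-4.35 -0.44 -0.49] Fstd [0.19 0.5  0.17] Fx_g -4.26 Tq [-0.208  0.85   0.011]
F from torque: world [-3.96 -0.97] gauge x,y [-3.81 -1.44] -> travel 2.81
```

>>> carry_out([
  [[0, 0, 0], [0.01, -0.1, 0.0], 0.1],
  [[0, 0, 0], [0.008, -0.1, 0.0], 0.1],
])

```text
t: 17.75
tool_pos: [0.4961, -0.0051, 0.2409]
tool_rot: [0.002, 1.572, -0.002]
contact_force: [-3.3, 3.3, -0.4]
opening: 0.0154
```

```bash
python3 st.py 2 pics/w29.png
```

```text
t 17.85 tcp [ 0.4961 -0.0054  0.2409] ax [-1.4e-03 -9.0e-04 -1.0e+00] yaw -0.003
tip [ 0.4958 -0.0056  0.0191] gauge mm [-13.6 -24.9] F [-4.1  -0.13 -0.7 ] Fstd [0.29 0.2  0.08] Fx_g -4.05 Tq [-0.057  0.771 -0.005]
F from torque: world [-3.59 -0.26] gauge x,y [-3.53 -0.7 ] -> travel 2.53
```

>>> carry_out([
  [[0, 0, 0], [0.0, -0.1, 0.0], 0.1],
  [[0, 0, 0], [-0.006, -0.1, 0.0], 0.1],
])

```text
t: 18.05
tool_pos: [0.4961, -0.0093, 0.2409]
tool_rot: [0.003, 1.572, -0.002]
contact_force: [-2.6, 2.7, -0.8]
opening: 0.0152
```

```bash
python3 st.py 2 pics/w30.png;python3 - <<'E'
from edge import *
w=cv2.imread("pics/w30.png")
cv2.imwrite("pics/w30c.png",cv2.resize(w[100:360,230:490],(600,600),interpolation=cv2.INTER_CUBIC))
E
```

```text
t 18.15 tcp [ 0.4961 -0.0096  0.2409] ax [-1.2e-03 -9.0e-04 -1.0e+00] yaw -0.003
tip [ 0.4958 -0.0098  0.0191] gauge mm [-13.1 -29. ] F [-3.03  0.14 -0.7 ] Fstd [0.28 0.49 0.02] Fx_g -3.02 Tq [ 0.034  0.698 -0.042]
F from torque: world [-3.25  0.16] gauge x,y [-3.24 -0.24] -> travel 2.24
```

View pics/w30c.png

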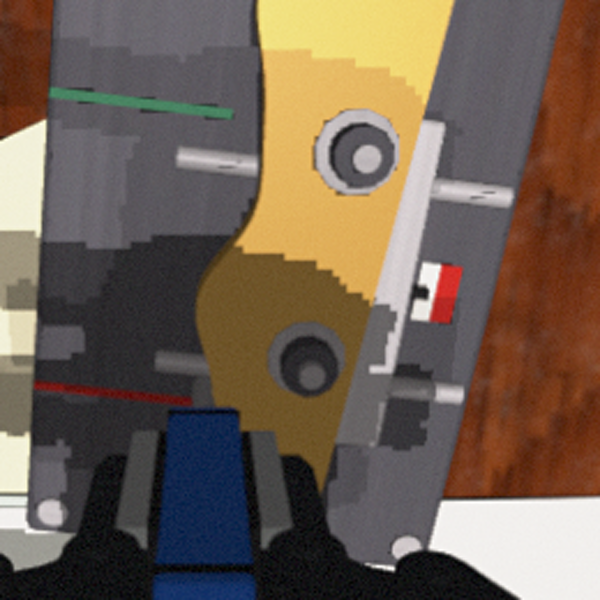

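>>> carry_out([
  [[0, 0, 0], [-0.008, -0.1, 0.0], 0.1],
  [[0, 0, 0], [-0.015, -0.1, 0.0], 0.1],
])

```text
t: 18.35
tool_pos: [0.4956, -0.0135, 0.2409]
tool_rot: [0.003, 1.572, -0.002]
contact_force: [-3.3, 2.5, -1.0]
opening: 0.0154
```

```bash
python3 st.py 2 pics/w31.png
```

```text
t 18.45 tcp [ 0.4956 -0.0138  0.241 ] ax [-1.e-03 -8.e-04 -1.e+00] yaw -0.003
tip [ 0.4954 -0.0139  0.0192] gauge mm [-13.1 -33.2] F [-3.72  0.58 -0.89] Fstd [0.04 0.03 0.39] Fx_g -3.76 Tq [ 0.102  0.732 -0.064]
F from torque: world [-3.41  0.47] gauge x,y [-3.44  0.06] -> travel 2.44
```

>>> carry_out([
  [[0, 0, 0], [-0.024, -0.099, 0.0], 0.1],
  [[0, 0, 0], [-0.028, -0.099, 0.0], 0.1],
])

```text
t: 18.65
tool_pos: [0.4946, -0.0176, 0.241]
tool_rot: [0.003, 1.572, -0.002]
contact_force: [-2.3, 1.8, -0.9]
opening: 0.0153
```

```bash
python3 st.py 2 pics/w32.png
```

```text
t 18.75 tcp [ 0.4945 -0.018   0.241 ] ax [-9.e-04 -1.e-03 -1.e+00] yaw -0.003
tip [ 0.4943 -0.0182  0.0192] gauge mm [-13.6 -37.6] F [-3.19  0.59 -0.07] Fstd [0.68 0.01 0.01] Fx_g -3.24 Tq [ 0.146  0.719 -0.006]
F from torque: world [-3.34  0.68] gauge x,y [-3.4   0.27] -> travel 2.4
```

>>> carry_out([
  [[0, 0, 0], [-0.03, -0.099, 0.0], 0.1],
  [[0, 0, 0], [-0.032, -0.099, 0.0], 0.1],
])

```text
t: 18.95
tool_pos: [0.4933, -0.022, 0.2411]
tool_rot: [0.002, 1.571, -0.003]
contact_force: [-2.7, 2.0, -1.1]
opening: 0.0154
```

```bash
python3 st.py 2 pics/w33.png
```

```text
t 19.05 tcp [ 0.4933 -0.0223  0.2411] ax [-6.0e-04 -1.5e-03 -1.0e+00] yaw -0.003
tip [ 0.4931 -0.0226  0.0193] gauge mm [-14.2 -42.1] F [-2.68  0.02 -0.64] Fstd [0.07 0.09 0.24] Fx_g -2.67 Tq [ 0.092  0.644 -0.015]
F from torque: world [-2.99  0.43] gauge x,y [-3.02  0.06] -> travel 2.02
```

>>> carry_out([
  [[0, 0, 0], [-0.016, -0.1, 0.0], 0.1],
  [[0, 0, 0], [-0.016, -0.1, 0.0], 0.1],
  [[0, 0, 0], [0, 0, 0], 0.1],
])

```text
t: 19.35
tool_pos: [0.4925, -0.0266, 0.2411]
tool_rot: [0.001, 1.572, -0.004]
contact_force: [-2.8, 0.4, -0.7]
opening: 0.0153
```

```bash
python3 st.py 3 pics/w34.png; python3 - <<'E'
from edge import *
w=cv2.imread("pics/w34.png")
cv2.imwrite("pics/w34c.png",cv2.resize(w[100:360,230:490],(600,600),interpolation=cv2.INTER_CUBIC))
E
```

```text
t 19.5 tcp [ 0.4926 -0.0265  0.2411] ax [-8.0e-04 -1.5e-03 -1.0e+00] yaw -0.003
tip [ 0.4924 -0.0268  0.0193] gauge mm [-14.4 -46.4] F [-3.66  0.13 -0.78] Fstd [0.05 0.33 0.61] Fx_g -3.65 Tq [ 0.019  0.748 -0.013]
F from torque: world [-3.48  0.09] gauge x,y [-3.46 -0.34] -> travel 2.46
```

View pics/w34c.png

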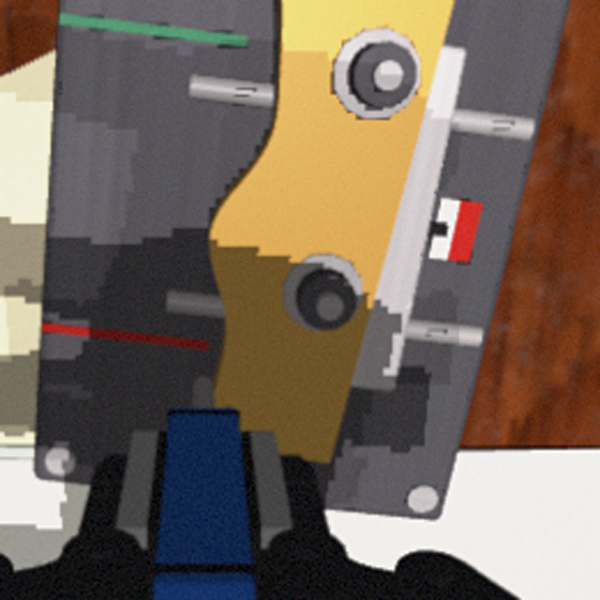

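Past the red line: the pin is at crop (204,380), the line at row 345, and the pointer is still in the white. Now I back straight off and lift.

>>> carry_out([
  [[0, 0, 0], [-0.3, 0.035, 0.0], 0.1],
  [[0, 0, 0], [-0.3, 0.035, 0], 0.1],
  [[0, 0, 0], [-0.3, 0.03, 0.0], 0.1],
  [[0, 0, 0], [0, 0, 0.4], 0.1],
  [[0, 0, 0], [0, 0, 0.9], 0.1],
  [[0, 0, 0], [0, 0, 0.9], 0.1],
  [[0, 0, 0], [0, 0, 0.9], 0.1],
  [[0, 0, 0], [0, 0, 0.9], 0.1],
])

```text
t: 20.3
tool_pos: [0.4737, -0.0247, 0.3261]
tool_rot: [-0.001, 1.561, -0.006]
contact_force: [-0.0, -0.6, -0.1]
opening: 0.0153
```

```bash
python3 st.py 3 pics/w35.png
```

```text
t 20.45 tcp [ 0.4742 -0.0248  0.3266] ax [ 0.0123 -0.0047 -0.9999] yaw -0.003
tip [ 0.477  -0.0258  0.1048] gauge mm [-29.9 -47.2] F [ 1.28  0.14 -0.01] Fstd [0.98 0.3  0.69] Fx_g 1.25 Tq [-0.    -0.024 -0.007]
F from torque: world [ 0.08 -0.  ] gauge x,y [0.08 0.01] -> travel -1.08
```

>>> carry_out([
  [[0.05, 0.12, 0], [-0.07, 0.5, 0.03], 0.1],
  [[0, 0, 0], [-0.07, 0.9, 0.03], 0.1],
  [[0, 0, 0], [-0.07, 0.9, 0.03], 0.1],
  [[0, 0, 0], [-0.07, 0.9, 0.03], 0.1],
  [[0, 0, 0], [-0.07, 0.9, 0.03], 0.1],
  [[0, 0, 0], [-0.07, 0.9, 0.03], 0.1],
  [[0, 0, 0], [-0.07, 0.9, 0.03], 0.1],
  [[0, 0, 0], [-0.07, 0.9, 0.03], 0.1],
])

```text
t: 21.25
tool_pos: [0.4583, 0.1183, 0.321]
tool_rot: [0.008, 1.59, -0.003]
contact_force: [-0.6, 0.1, -0.5]
opening: 0.0154
```

>>> carry_out([
  [[0, 0, 0], [-0.07, 0.9, 0.03], 0.1],
  [[0, 0, 0], [-0.07, 0.9, 0.03], 0.1],
  [[0, 0, 0], [-0.07, 0.9, 0.03], 0.1],
  [[0, 0, 0], [-0.07, 0.9, 0.03], 0.1],
  [[0, 0, 0], [-0.07, 0.9, 0.03], 0.1],
  [[0, 0, 0], [-0.07, 0.9, 0.03], 0.1],
  [[0, 0, 0], [0, 0.4, 0], 0.1],
  [[0, 0, 0], [0, 0, 0], 0.1],
])

```text
t: 22.05
tool_pos: [0.443, 0.2441, 0.3127]
tool_rot: [0.001, 1.613, -0.001]
contact_force: [-0.9, -0.8, 0.1]
opening: 0.0153
```

>>> carry_out([
  [[0, 0, 0], [0, 0, 0], 0.1],
  [[0, 0, 0], [0, 0, 0], 0.1],
])

```text
t: 22.25
tool_pos: [0.4426, 0.2436, 0.3114]
tool_rot: [0.0, 1.615, -0.002]
contact_force: [0.2, 0.5, -0.4]
opening: 0.0155
```

```bash
python3 st.py 3 pics/w36.png
```

```text
t 22.4 tcp [0.4427 0.2435 0.3118] ax [-4.340e-02 -9.000e-04 -9.991e-01] yaw -0.002
tip [0.4331 0.2433 0.0902] gauge mm [-106.2  214.5] F [-0.12  0.07 -0.88] Fstd [0.21 0.24 0.36] Fx_g -0.13 Tq [-0.027 -0.04  -0.027]
F from torque: world [ 0.14 -0.09] gauge x,y [ 0.15 -0.08] -> travel -1.15
```

View pics/w36.png

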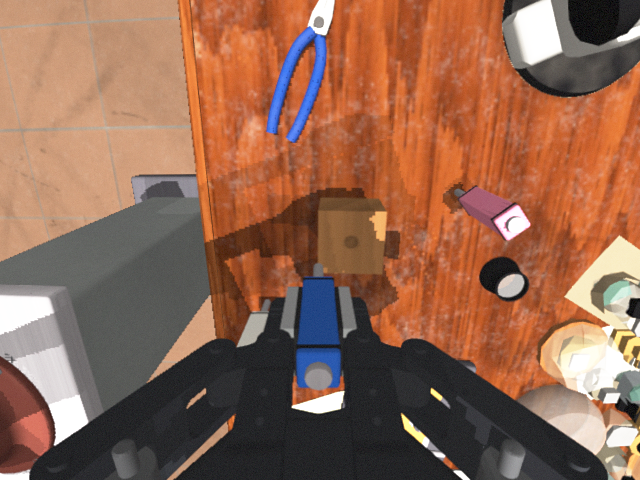

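>>> carry_out([
  [[0.03, -0.46, 0], [0.3, -0.04, 0], 0.1],
  [[0, 0, 0], [0.33, -0.04, 0], 0.1],
  [[0, 0, 0], [0, 0, 0], 0.1],
  [[0, 0, 0], [0, 0, 0], 0.1],
])

```text
t: 22.8
tool_pos: [0.4564, 0.2405, 0.3123]
tool_rot: [0.005, 1.568, -0.002]
contact_force: [-0.5, -0.1, -0.5]
opening: 0.0151
```

```bash
python3 st.py 3 pics/w37.png; python3 - <<'E'
from edge import *
w=cv2.imread("pics/w37.png"); w5=cv2.imread("pics/wrist5.png")
a=cv2.resize(w[180:340,270:370],(380,600),interpolation=cv2.INTER_CUBIC); b=cv2.resize(w5[180:340,270:370],(380,600),interpolation=cv2.INTER_CUBIC)
cv2.imwrite("pics/w37c.png",np.hstack([a,b]))
E
```

```text
t 22.95 tcp [0.4562 0.2407 0.3122] ax [ 0.0031  0.0022 -1.    ] yaw -0.004
tip [0.4569 0.2412 0.0904] gauge mm [-82.3 215.3] F [ 0.13 -0.01 -0.68] Fstd [0.75 0.41 0.28] Fx_g 0.13 Tq [-0.001  0.025  0.003]
F from torque: world [-0.09 -0.  ] gauge x,y [-0.09 -0.01] -> travel -0.91
```

View pics/w37c.png

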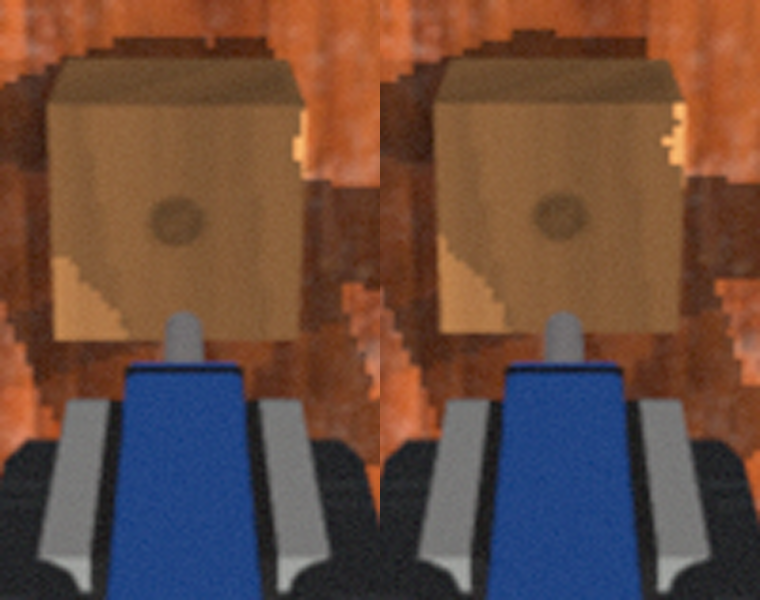

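```bash
python3 - <<'E'
from edge import *
cw=pickle.load(open("pics/w37.png.pkl","rb"))
P=at_z(cw,270+176/3.8-.4,180+221/3.75-.4,.045); print("hole",P)
o=get_obs();M=R.from_rotvec(o["tool_rot"]).as_matrix(); 
tip=o["tool_pos"]+.2218*M[:,0]; print("tip",tip, "proj",proj(cw,tip),"seen",270+184/3.8-.4,180+313/3.75-.4)
for z in(.085,.09): print(at_z(cw,270+184/3.8-.4,180+318/3.75-.4,tip[2]))
# stand top corners
for p in [(48,103),(303,103),(298,340),(56,340)]: print(at_z(cw,270+p[0]/3.8-.4,180+p[1]/3.75-.4,.045).round(4))
E
```

```text
hole [0.45487572 0.24155954 0.045     ]
tip [0.45685335 0.24117118 0.0904373 ] proj [318.865402   262.78950381] seen 318.021052631579 263.0666666666667
[0.45631934 0.24007711 0.0904373 ]
[0.45631934 0.24007711 0.0904373 ]
[0.4304 0.2661 0.045 ]
[0.4795 0.2658 0.045 ]
[0.4798 0.2152 0.045 ]
[0.43   0.2155 0.045 ]
```

>>> carry_out([
  [[0, 0, 0], [-0.06, 0.03, -0.1], 0.1],
  [[0, 0, 0], [0, 0, -0.4], 0.1],
  [[0, 0, 0], [0, 0, -0.5], 0.1],
  [[0, 0, 0], [0, 0, -0.5], 0.1],
  [[0, 0, 0], [0, 0, -0.2], 0.1],
  [[0, 0, 0], [0, 0, 0], 0.1],
  [[0, 0, 0], [0, 0, 0], 0.1],
])

```text
t: 23.65
tool_pos: [0.4538, 0.2413, 0.2735]
tool_rot: [0.004, 1.571, -0.002]
contact_force: [-0.0, -0.2, -0.1]
opening: 0.0156
```

```bash
python3 st.py 3 pics/w38.png; python3 - <<'E'
from edge import *
w=cv2.imread("pics/w38.png")
cv2.imwrite("pics/w38c.png",cv2.resize(w[190:330,250:390],(600,600),interpolation=cv2.INTER_CUBIC))
E
```

```text
t 23.8 tcp [0.454  0.2414 0.2741] ax [ 7.0e-04  1.6e-03 -1.0e+00] yaw -0.003
tip [0.4541 0.2417 0.0523] gauge mm [-85.1 215.5] F [ 0.29 -0.03 -0.98] Fstd [0.51 0.37 0.08] Fx_g 0.29 Tq [-0.029 -0.029  0.019]
F from torque: world [ 0.12 -0.12] gauge x,y [ 0.13 -0.1 ] -> travel -1.13
```

View pics/w38c.png

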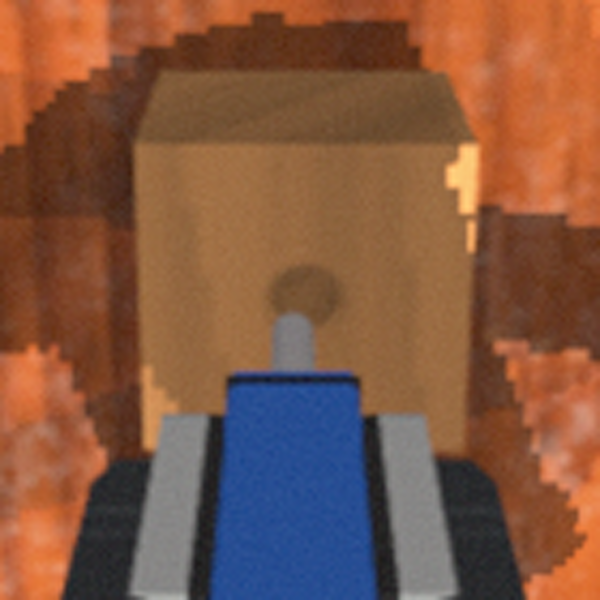

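```bash
python3 - <<'E'
from edge import *
cw=pickle.load(open("pics/w38.png.pkl","rb")); k=600/140
f=lambda u,v:(250+u/k-.4,190+v/k-.4)
print("hole",at_z(cw,*f(307,296),.045)); 
o=get_obs();M=R.from_rotvec(o["tool_rot"]).as_matrix(); tip=o["tool_pos"]+.2218*M[:,0]; print(tip)
print("pin px",at_z(cw,*f(293,320),tip[2]), "proj tip",(proj(cw,tip)-[250,190]+.4)*k)
E
```

```text
hole [0.45566295 0.24146354 0.045     ]
[0.45411141 0.24171807 0.05233194]
pin px [0.45354007 0.24072129 0.05233194] proj tip [296.8803739  313.71544901]
```

>>> carry_out([
  [[0, 0, 0], [0.09, 0.01, 0], 0.1],
  [[0, 0, 0], [0, 0, 0], 0.1],
  [[0, 0, 0], [0, 0, -0.1], 0.1],
  [[0, 0, 0], [0, 0, -0.1], 0.1],
  [[0, 0, 0], [0, 0, 0], 0.1],
])

```text
t: 24.3
tool_pos: [0.4565, 0.2417, 0.2714]
tool_rot: [0.005, 1.567, -0.001]
contact_force: [-0.3, -0.9, -0.9]
opening: 0.0153
```

```bash
python3 st.py 3 pics/w39.png; python3 - <<'E'
from edge import *
w=cv2.imread("pics/w39.png")
cv2.imwrite("pics/w39c.png",cv2.resize(w[190:330,250:390],(600,600),interpolation=cv2.INTER_CUBIC))
E
```

```text
t 24.45 tcp [0.4566 0.2418 0.2717] ax [ 0.004   0.0027 -1.    ] yaw -0.003
tip [0.4575 0.2424 0.0499] gauge mm [-81.9 216.6] F [ 0.06 -0.66 -1.04] Fstd [0.44 0.45 0.37] Fx_g 0.14 Tq [-0.018 -0.007 -0.006]
F from torque: world [ 0.03 -0.07] gauge x,y [ 0.04 -0.07] -> travel -1.04
```

View pics/w39c.png

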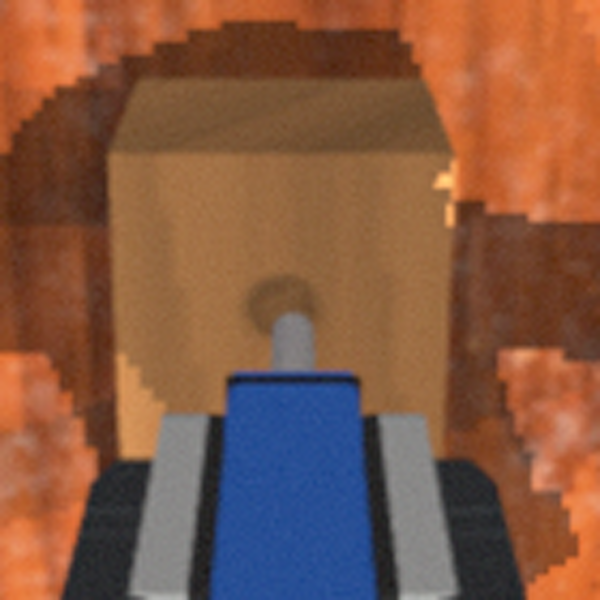

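>>> carry_out([
  [[0, 0, 0], [-0.04, 0, 0], 0.1],
  [[0, 0, 0], [-0.02, 0, 0], 0.1],
  [[0, 0, 0], [0, 0, 0], 0.1],
  [[0, 0, 0], [0, 0, 0], 0.1],
])

```text
t: 24.85
tool_pos: [0.4552, 0.2418, 0.2717]
tool_rot: [0.005, 1.567, -0.001]
contact_force: [0.1, -0.1, -0.9]
opening: 0.0152
```

```bash
python3 st.py 3 pics/w40.png; python3 - <<'E'
from edge import *
w=cv2.imread("pics/w40.png")
cv2.imwrite("pics/w40c.png",cv2.resize(w[190:330,250:390],(600,600),interpolation=cv2.INTER_CUBIC))
E
```

```text
t 25.0 tcp [0.4553 0.2418 0.2717] ax [ 0.004   0.0028 -1.    ] yaw -0.003
tip [0.4561 0.2424 0.0499] gauge mm [-83.2 216.5] F [-0.38  0.14 -0.73] Fstd [0.67 0.2  0.65] Fx_g -0.39 Tq [ 0.004 -0.007 -0.001]
F from torque: world [0.03 0.01] gauge x,y [0.03 0.02] -> travel -1.03
```

View pics/w40c.png

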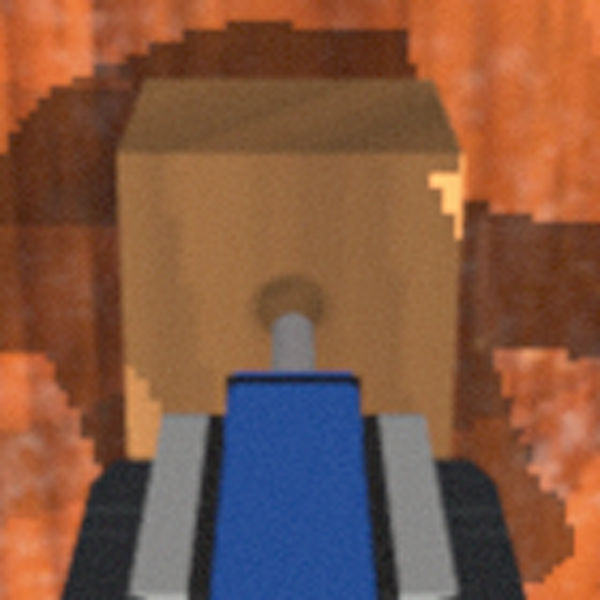

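The pin (293) is centred on the hole (292). Lowering now.

>>> carry_out([
  [[0, 0, 0], [0, 0, -0.2], 0.1],
  [[0, 0, 0], [0, 0, -0.25], 0.1],
  [[0, 0, 0], [0, 0, -0.1], 0.1],
  [[0, 0, 0], [0, 0, 0], 0.1],
])

```text
t: 25.4
tool_pos: [0.4552, 0.2418, 0.2595]
tool_rot: [0.005, 1.567, -0.001]
contact_force: [-0.5, 0.3, -0.3]
opening: 0.0151
```

```bash
python3 st.py 2 pics/w41.png
```

```text
t 25.5 tcp [0.4553 0.2418 0.2599] ax [ 0.004   0.0028 -1.    ] yaw -0.003
tip [0.4562 0.2424 0.0381] gauge mm [-83.2 216.5] F [-0.   -0.08 -0.59] Fstd [0.33 0.34 0.14] Fx_g 0.01 Tq [-0.005  0.    -0.008]
F from torque: world [-0.   -0.02] gauge x,y [ 0.   -0.02] -> travel -1.0
```

>>> carry_out([
  [[0, 0, 0], [0, 0, -0.3], 0.1],
  [[0, 0, 0], [0, 0, -0.4], 0.1],
  [[0, 0, 0], [0, 0, -0.25], 0.1],
  [[0, 0, 0], [0, 0, -0.07], 0.1],
  [[0, 0, 0], [0, 0, 0], 0.1],
])

```text
t: 26.0
tool_pos: [0.4552, 0.2417, 0.2374]
tool_rot: [0.005, 1.567, -0.001]
contact_force: [0.1, -0.4, -1.4]
opening: 0.0152
```

```bash
python3 st.py 3 pics/w42.png
```

```text
t 26.15 tcp [0.4554 0.2419 0.2381] ax [ 0.0048  0.0031 -1.    ] yaw -0.003
tip [0.4565 0.2425 0.0163] gauge mm [-82.9 216.6] F [-0.26 -0.21 -0.53] Fstd [0.37 0.15 0.41] Fx_g -0.23 Tq [ 0.017 -0.014 -0.004]
F from torque: world [0.06 0.08] gauge x,y [0.05 0.09] -> travel -1.05
```

>>> carry_out([
  [[0, 0, 0], [0, 0, -0.06], 0.1],
  [[0, 0, 0], [0, 0, -0.05], 0.1],
  [[0, 0, 0], [0, 0, 0], 0.1],
])

```text
t: 26.45
tool_pos: [0.4558, 0.242, 0.2367]
tool_rot: [0.006, 1.564, 0.0]
contact_force: [-0.1, 0.3, -0.9]
opening: 0.0156
```

```bash
python3 st.py 3 pics/w43.png
```

```text
t 26.6 tcp [0.4557 0.242  0.2366] ax [ 0.0064  0.0036 -1.    ] yaw -0.003
tip [0.4572 0.2428 0.0148] gauge mm [-82.2 216.9] F [ 0.08 -0.04 -0.69] Fstd [0.36 0.39 0.41] Fx_g 0.09 Tq [-0.037 -0.001 -0.025]
F from torque: world [ 0.01 -0.18] gauge x,y [ 0.03 -0.17] -> travel -1.03
```

>>> carry_out([
  [[0, 0, 0], [0, 0, -0.02], 0.1],
  [[0, 0, 0], [0, 0, 0], 0.25],
  [[0, 0, 0], [0, 0, 0], 0.4],
  [[0, 0, 0], [0, 0, 0], 0.6],
  [[0, 0, 0], [0, 0, 0], 0.6],
  [[0, 0, 0], [0, 0, 0], 0.6],
])

```text
t: 27.2
tool_pos: [0.4561, 0.2421, 0.2369]
tool_rot: [0.006, 1.563, 0.0]
contact_force: [-0.8, -0.3, -0.0]
opening: 0.0513
```

```bash
python3 st.py 3 pics/w44.png
```

```text
t 27.35 tcp [0.456  0.2421 0.2369] ax [ 0.0075  0.004  -1.    ] yaw -0.004
tip [0.4577 0.243  0.0151] gauge mm [-81.7 217.2] F [ 0.24 -0.35  0.06] Fstd [0.11 0.37 0.66] Fx_g 0.28 Tq [ 0.037 -0.015 -0.019]
F from torque: world [0.07 0.18] gauge x,y [0.05 0.18] -> travel -1.05
```

View pics/w44.png

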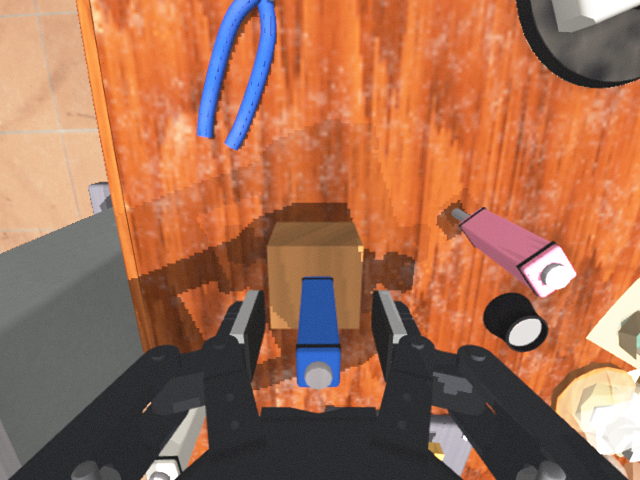

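The stylus stands in the stand, released, and looks just as it did before the grasp. I lift away straight up.

>>> carry_out([
  [[0, 0.07, 0], [0, 0, 0.4], 0.6],
  [[0, 0, 0], [0, 0, 0.9], 0.6],
  [[0, 0, 0], [0, 0, 0.9], 0.6],
  [[0, 0, 0], [0, 0, 0.9], 0.6],
  [[0, 0, 0], [0, 0, 0.9], 0.6],
  [[0, 0, 0], [0, 0, 0.9], 0.6],
  [[0, 0, 0], [0, 0, 0], 0.6],
  [[0, 0, 0], [0, 0, 0], 0.6],
])

```text
t: 28.15
tool_pos: [0.4552, 0.2418, 0.3413]
tool_rot: [0.006, 1.572, 0.001]
contact_force: [-0.4, 0.4, -0.8]
opening: 0.0512
```

```bash
python3 st.py 2 pics/w45.png; python3 - <<'E'
from edge import *
im,d=get_image("scene"); cv2.imwrite("pics/s45c.png",cv2.resize(im[130:290,150:350],(800,600),interpolation=cv2.INTER_CUBIC))
w=cv2.imread("pics/w45.png"); cv2.imwrite("pics/w45c.png",w)
E
```

```text
t 28.25 tcp [0.4553 0.2418 0.3408] ax [-0.0019  0.004  -1.    ] yaw -0.003
tip [0.4548 0.2427 0.119 ] gauge mm [-84.5 216.5] F [ 0.26 -0.23  0.8 ] Fstd [0.67 0.06 0.1 ] Fx_g 0.28 Tq [-0.029 -0.003 -0.017]
F from torque: world [ 0.01 -0.09] gauge x,y [ 0.02 -0.09] -> travel -1.02
```

View pics/s45c.png

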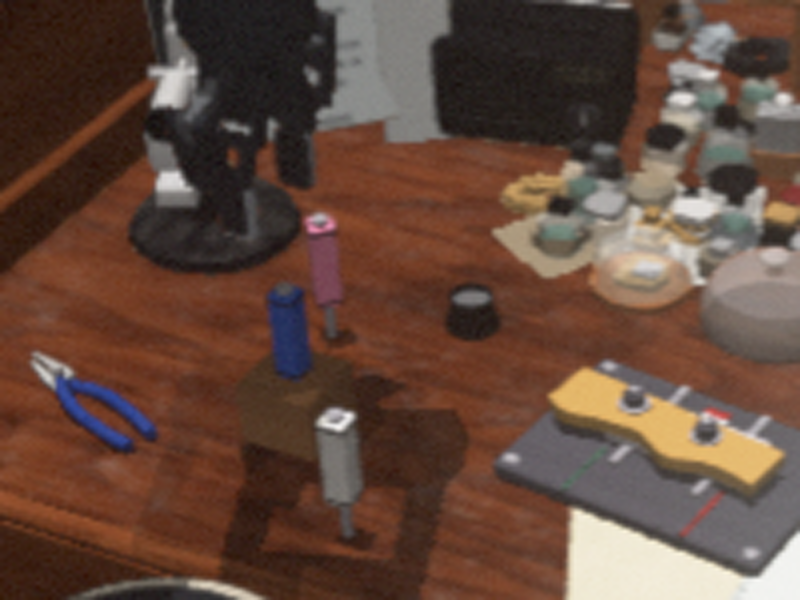

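View pics/w45.png

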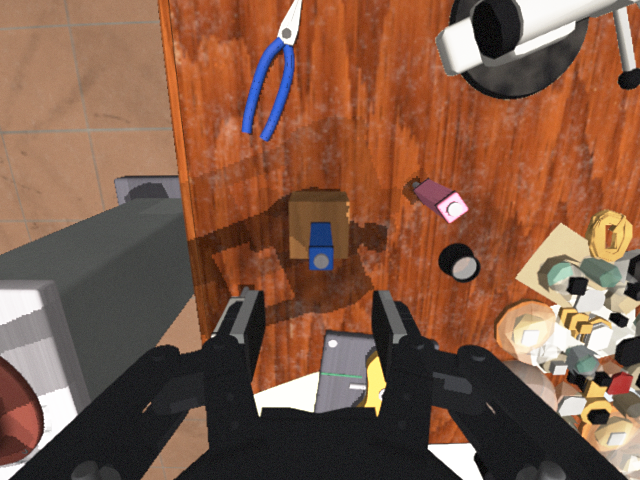

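The stylus is seated upright in the stand (scene crop (290,330)), the gripper is clear, and the other things are where they were. Handing in.

```bash
python3 -c "
from station import *
print(finish_job())"
```

```text
the job is handed in; nothing more can be done
None
```

The job is handed in: I took the blue stylus from the stand, traced the wavy edge from the green line to the red, and put it back. It took about 28 s of the 72 s allowed. Handing in reports no verdict, so these are my own last checks.

- **Trace:** the pin made contact about 9 mm outside the green line and left about 6 mm past the red. By the wrist torque, the bed stayed pushed between about 1.7 and 2.8 mm from the moment the pin moved off along the edge. I checked every 4 mm or so; in each wrist picture I looked at in between, the pointer was in the white.
- **Stylus:** it stands upright in the hole and was let go at the height it was gripped at, to within 0.2 mm. It looks as it did before the grasp, and the gripper is open and about 100 mm above its grasp height.
- **Other things:** the pliers, the eye loupe and the pink and white look-alikes show no movement in the last pictures. The wax tin and the watch movement were not in that last close view; the arm never worked near them.
- **Bed after the trace:** I did not measure its return directly. The torque reading fell to zero when the pin left the edge.
- **Disagreements:** camera estimates of the hole's position differed by 1 to 2 mm, so I centred the pin by eye in a close crop, and it then went in without contact. Single force readings were noisy, by about 0.5 N, so I used torque instead.

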